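# Load the valve test fixtures

### The job

Load the test fixtures along the back of the bench with the parts of the next valve: stand the upright solenoid in the square socket of the coil tester, lay the other solenoid in the cradle of the stroke gauge with its plunger towards the dial, and put the black ring nut in the large round seat and the small steel insert in the small round seat. Set each part down rather than dropping it, and leave it flat on the bottom of its fixture, still and let go.

Things in the scene. Friction and masses are not known exactly. Their poses are not given: they have to be found in the camera images.
- solenoid_lying: Loose black solenoid lying flat on the bare table: 33 wide (x), 91 long (y), 31 mm high, 0.1 kg. Its thin plunger tip points to its -y; the broad connector is the +y end. Origin: centre of its underside. Grasp across the 33 mm (close along its x). Similar solenoids and nuts close round the robot's base are fixed stock, not part of the job.
- solenoid_standing: Loose black solenoid standing on end on the table, plunger up, 42 (x) by 38 (y) by 87 mm high, about 0.1 kg. Origin: centre of its underside; z up. Grasp across the flats, along its x or y.
- ring_nut: Loose black ribbed ring nut (solid to the gripper), 41 mm across and 20 mm high. Origin: centre of its underside; z up. Any yaw will do.
- valve_insert: Loose small turned stainless insert, a plain disc 24 mm across and 16 mm high. Origin: centre of its underside; z up. Any yaw will do.
- stroke_gauge: Fixed gauge: base plate 84 (x) by 150 (y) by 10 mm, origin at the middle of its underside; white dial (35 mm across, top at 33 mm) at y=+55 mm. Cradle: pocket centre at y=-16 mm, 41 (x) by 99 mm (y), floor 10 mm and wall tops 22 mm above the origin, top 4 mm of the walls sloping outwards at 45 deg. The solenoid lies along y, plunger (its -y) to the gauge's +y.
- coil_tester: Fixed low grey box 82 (x) by 100 (y) by 30 mm with a black square socket on top; lamps and a toggle switch (42 mm high, not used) at y=+48 mm. Origin: under the socket's centre, at table height. Socket: 49 by 49 mm along x and y, floor 11 mm and wall tops 34 mm above the origin, top 5 mm sloping outwards at 45 deg. The solenoid fits squared to it, at any quarter turn.
- nut_seat: Fixed larger round seat: aluminium ring 72 mm across on an 84 mm square flange (8 mm thick). Origin: centre of its underside. Its round recess is 49 mm across at the bottom, floor 10 mm and rim 18 mm above the origin, the upper 3.5 mm widening at 45 degrees.
- insert_seat: Fixed smaller round seat: aluminium ring 53 mm across on a 64 mm square flange (8 mm thick). Origin: centre of its underside. Its round recess is 31 mm across at the bottom, floor 10 mm and rim 17 mm above the origin, the upper 3 mm widening at 45 degrees.
Mind the look-alikes: they are no part of the job. What is shaped like the solenoid_standing but yellow is not meant.

How it is judged:
By the outcome, as a careful person would: the job done as asked, in the order asked, and still so for the second after the job is handed in, with the robot touching nothing.
It also fails if it takes over 112 s, if anything falls off the work surface, if the arm or the gripper's body presses on something with over 40 N, if the wrist force passes 120 N, or if a joint passes its speed limit or range.

### The arm

A 6-joint arm with a two-finger parallel gripper is mounted at the origin on the work surface; the furniture and walls round the work are solid. World frame = base frame: x ahead of the robot, y to its left, z up, the work surface at z = 0. Lengths are in m, angles in degrees, forces in N, time in s.
With the tool pointing down it reaches from about 0.25 to 0.725 m from the base axis. Payload 9.7 kg.
Tool frame: the origin (TCP) lies midway between the tips of the shut fingers; the grasp point (between the pads) lies 19 mm behind it (bot.hold_point_z is the distance from the TCP to the grasp point, in m); z points along the fingers, y is the line along which they close (so a half turn about z gives the same grasp; the last joint's range is limited). The gripper opens to 85 mm and grips with 20 to 120 N. Pads are 22 mm wide; open, the fingers measure 114 mm over their backs; the gripper's body (76 mm by 85 mm) begins 54 mm behind the grasp point. The pads swing forward as they close: fully open they stand 13 mm farther back than shut.
Start: joints at [-75.229, 4.979, 10.078, 95.1, 0, 90], TCP at [0.14, -0.532, 0.195] pointing down, gripper open.
Joint ranges: [-179.16, 179.16], [-48.56, 103.87], [-65.8, 70.77], [-126.05, 130.52], [-82.76, 87.17], [-180, 180]. Speed limits (degrees/s): [127.2, 127.2, 147.25, 180, 180, 180].

### API

Orientations are given as [roll, pitch, yaw] about the fixed x, y, z axes, in that order (R = Rz(yaw) Ry(pitch) Rx(roll)).
In Python, from workcell import bot gives the robot as it stands.
- The arm moves only by the tool play_rows, never from a script. Its argument "steps" is a list that holds one entry, the list of rows, each a list of 4 numbers: the shift along the tool's x, y, z in m, then the turn about the tool's z in rad. In form: [[[tx, ty, tz, yaw], ...]]. A call has exactly 5 rows; each row shifts and turns the commanded pose from where the row before left it, along the tool's axes as they then stand; what a row does not reach is not made up. A row lasts 1/12 s, in which the tool goes at most 41.7 mm and 7.16 degrees, less where a joint would pass 70% of its speed; a pose out of reach is approached as far as the arm can. A call is refused whole if a number of a shift passes 0.0417 or a number of a turn 0.125, either way. A call with a gripper value outside its range is refused whole. "gripper" is the finger opening in m, from 0 to 0.0854, set as the call begins (left out, the last holds). The fingers move at their own pace and stop on an object; "squeeze" is the grip in N (left out, the last holds). Time passes only in rows, so rows that do not move let the fingers close, or fill a call up. It gives the time, the measured TCP pose, the force, the opening and the grip force at its end, in the units of the state.
- bot.get_obs(): the state, without advancing time (a new reading comes with each control period).
- bot.camera(name): name is "scene" or "side" or "wrist"; returns a dict with "img" (384x512x3 uint8, blue, green, red), "vfov" (degrees; the focal length in pixels is half the picture's height over the tangent of half this angle, whatever the lens; pixels are square), "cx", "cy" (the principal point, pixels), "xyz" and "attitude" of the camera in the world. Camera axes: x right, y down, z forward; pixel columns grow to the right and rows downward; lengths in m; the calibration is good to about 2 mm. A picture is of the moment at which its call begins. There is no depth.
- bot.job_done(): hands the job in; it is judged then, once.
The state is a dict: "time": time; "q": joint angles; "qd": joint speeds; "joint_efforts": joint torques, N m; "ee_pos": TCP position; "tcp_rot": TCP orientation; "wrist_force": force on the tool from outside, world axes, zero at the start; "torque": the same for the moment, N m; "opening": finger opening in m; "grasp_force": force on a finger pad.
Only numpy, scipy, OpenCV 4.12 (cv2) and the standard library are available. Lean on these libraries where they do the work, as an engineer would, in place of code of your own. Each camera call takes 0.05 s, during which the arm holds its last target. There are 200 camera calls.

## Working session

There is one attempt and no reset: what is moved stays moved. The work goes in short steps, Python scripts to look and compute and a tool call to move; the robot and the scene stay as the last step left them, time stands still between calls to the robot, and variables do not carry over. Pictures are saved under pics/ and viewed, at most 14 in all, crops included, and the job is handed in when it is done.

Besides the shell and the picture viewer there is one more tool, called after "Call:" by a JSON object that holds its "method" and its "body", one argument or row to a line. play_rows: Moves the arm, as the interface text tells. Its arguments: {"type":"object","properties":{"steps":{"type":"array","items":{"type":"array","items":{"type":"array","items":{"type":"number"}}}},"gripper":{"type":"number"},"squeeze":{"type":"number"}},"required":["steps"]}

```bash
ls; mkdir -p pics
cat > h.py <<'E'
import numpy as np, cv2
from workcell import bot
from scipy.spatial.transform import Rotation as R
def snap(n,f=None):
    c=bot.camera(n)
    if f: cv2.imwrite('pics/'+f,c['img'])
    return c
def rot(c): return R.from_euler('xyz',c['attitude'],degrees=True).as_matrix()
def foc(c): return 192/np.tan(np.radians(c['vfov']/2))
def ray(c,u,v,z):
    d=rot(c)@np.array([(u-c['cx'])/foc(c),(v-c['cy'])/foc(c),1]); o=np.array(c['xyz'])
    return o+d*(z-o[2])/d[2]
def proj(c,p):
    q=rot(c).T@(np.array(p)-np.array(c['xyz'])); return q[0]/q[2]*foc(c)+c['cx'],q[1]/q[2]*foc(c)+c['cy']
E
python3 - <<'E'
from h import *
for n in ['scene','side','wrist']:
    c=snap(n,n+'0.png'); print(n,{k:v for k,v in c.items() if k!='img'})
ims=[cv2.imread(f'pics/{n}0.png') for n in ['scene','side']]
print(bot.get_obs(), bot.hold_point_z)
E
```

```text
pics
scene {'vfov': 53.07626297075993, 'cx': 256.35162935991593, 'cy': 194.40358555781742, 'xyz': array([-0.51531404, -0.47234141,  0.58752748]), 'attitude': array([-118.7269484 ,   -1.43231702,  -60.69241248])}
side {'vfov': 53.19991031018409, 'cx': 250.3838860760085, 'cy': 188.06792132706062, 'xyz': array([ 0.33311692, -0.92531185,  0.47241063]), 'attitude': array([-115.81670211,   -0.19841161,   -3.59742201])}
wrist {'vfov': 59.132124545913996, 'cx': 253.6857261137486, 'cy': 186.84103489545032, 'xyz': array([ 0.20741912, -0.51546827,  0.37283392]), 'attitude': array([ 1.64359180e+02,  7.24977041e-02, -7.51938788e+01])}
{'time': 0.15, 'q': array([-7.52292917e+01,  5.00340399e+00,  1.00451950e+01,  9.51004450e+01,
       -1.70678036e-03,  9.00015376e+01]), 'qd': array([ 0.14438004, -0.01582948,  0.1228183 ,  0.11243343, -0.02816892,
       -0.03996285]), 'joint_efforts': array([ 4.67228565e-04, -5.20763648e+01,  4.65043867e+01,  1.38056101e-02,
        5.54355427e-05,  1.30167928e-05]), 'ee_pos': array([ 0.1401587 , -0.53161713,  0.19485314]), 'tcp_rot': array([-1.79941346e+02,  1.70835353e-03,  1.47691724e+01]), 'wrist_force': array([-0.04156558,  0.92701708, -0.14691821]), 'torque': array([-0.05054741, -0.00617589, -0.04584993]), 'grasp_force': 0.0, 'opening': 0.08593164956782036} 0.0187
```

View pics/scene0.png

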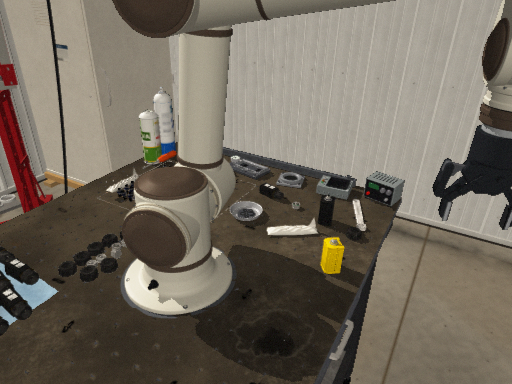

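View pics/side0.png

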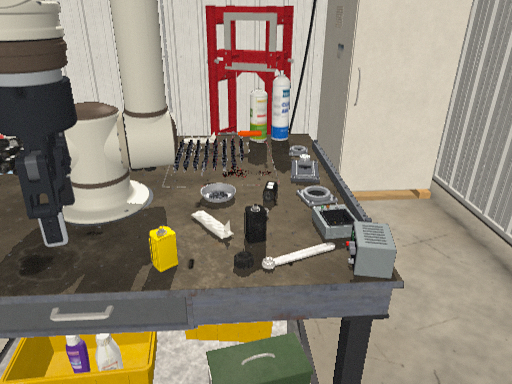

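The side view shows these parts: the standing black solenoid at (256,225), the black ring nut at (244,259), the lying solenoid at (270,190), and the yellow decoy at (163,248). The fixtures are the tester (335,218), nut seat (317,195), gauge (305,170) and insert seat (299,151). I'll enlarge the work area and take rough positions.

Run:
```python
from h import *
c=snap('side'); s=snap('scene')
for n,u,v,z in [('stand base',256,240,0),('stand top',256,207,.087),('nut',244,261,.01),('lying',270,192,.015),('tester sock',333,217,.034),('nutseat',317,194,.018),('gauge',305,172,.01),('inseat',299,151,.017),('yellow',163,268,0)]:
    print(n,ray(c,u,v,z).round(3))
for n,u,v,z in [('stand base',326,223,0),('insert',296,205,.016),('nut',353,233,.01),('lying',270,190,.015)]:
    p=ray(s,u,v,z);print('scene',n,p.round(3),proj(c,p))
a=cv2.resize(c['img'][130:280,180:400],None,fx=3.6,fy=3.6,interpolation=cv2.INTER_CUBIC); cv2.imwrite('pics/sidecrop.png',a)
```

```text
stand base [ 0.392 -0.215  0.   ]
stand top [ 0.39  -0.222  0.087]
nut [ 0.361 -0.303  0.01 ]
lying [ 0.445 -0.009  0.015]
tester sock [ 0.57  -0.182  0.034]
nutseat [ 0.567 -0.034  0.018]
gauge [0.567 0.131 0.01 ]
inseat [0.578 0.295 0.017]
yellow [ 0.201 -0.303  0.   ]
scene stand base [ 0.385 -0.21   0.   ] (np.float64(252.53217462139173), np.float64(238.8722125381127))
scene insert [ 0.406 -0.106  0.016] (np.float64(258.64208563926326), np.float64(209.6241656539198))
scene nut [ 0.36  -0.294  0.01 ] (np.float64(243.45470240717253), np.float64(258.1633384248015))
scene lying [0.451 0.004 0.015] (np.float64(271.6953809547247), np.float64(189.82371106936657))
```

View pics/sidecrop.png

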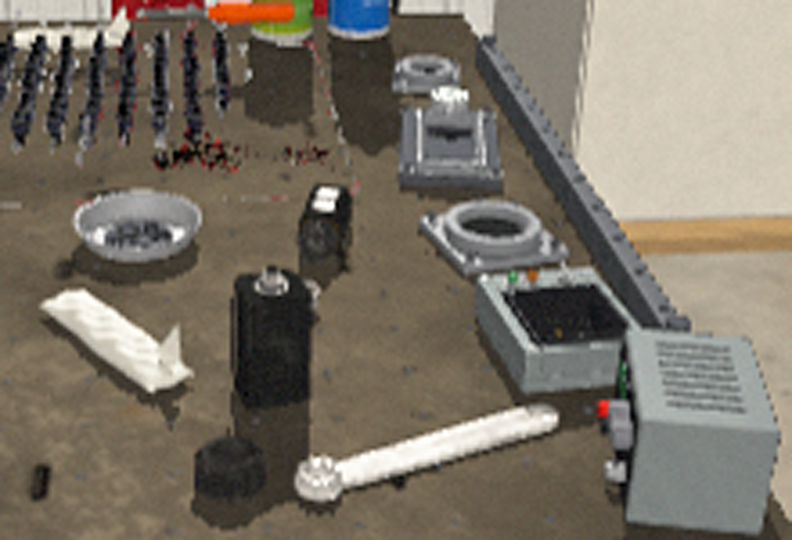

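The insert is the only small steel disc, at scene pixel (296,205), hidden from the side camera behind the standing solenoid. The only black upright solenoid is at (256,225) in the side view. The crop confirms it is black, with the yellow one elsewhere at (163,248). I'll move over the work for a look from above.

Call:
{"method": "play_rows", "body": {
  "steps": [
    [[0, 0, -0.01, 0.0516], [0, 0, -0.01, 0.0516], [0, 0, -0.01, 0.0516], [0, 0, -0.01, 0.0516], [0, 0, -0.01, 0.0516]]
  ]
}}

```text
time: 0.67
ee_pos: [0.1402, -0.5317, 0.2457]
tcp_rot: [-180.0, 0.0, -0.2]
wrist_force: [-0.6, 0.7, 0.0]
opening: 0.0854
grasp_force: 0.0
```

Call:
{"method": "play_rows", "body": {
  "steps": [
    [[0.021, -0.03, 0, 0], [0.021, -0.03, 0, 0], [0.021, -0.03, 0, 0], [0.021, -0.03, 0, 0], [0.021, -0.03, 0, 0]]
  ]
}}

```text
time: 1.08
ee_pos: [0.2457, -0.3804, 0.2453]
tcp_rot: [180.0, -0.0, -0.0]
wrist_force: [0.1, -0.4, -0.1]
opening: 0.0852
grasp_force: 0.0
```

Call:
{"method": "play_rows", "body": {
  "steps": [
    [[0.021, -0.03, 0, 0], [0.021, -0.03, 0, 0], [0.021, -0.03, 0, 0], [0.021, -0.03, 0, 0], [0.021, -0.03, 0, 0]]
  ]
}}

```text
time: 1.5
ee_pos: [0.3509, -0.2302, 0.2455]
tcp_rot: [180.0, -0.0, -0.0]
wrist_force: [0.2, 0.0, -0.2]
opening: 0.0855
grasp_force: 0.0
```

Call:
{"method": "play_rows", "body": {
  "steps": [
    [[0.021, -0.03, 0, 0], [0.021, -0.03, 0, 0], [0.021, -0.03, 0, 0], [0.021, -0.03, 0, 0], [0, 0, 0, 0]]
  ]
}}

```text
time: 1.92
ee_pos: [0.4367, -0.1076, 0.2447]
tcp_rot: [-179.9, 0.0, 0.3]
wrist_force: [-0.2, 0.4, 0.2]
opening: 0.0854
grasp_force: 0.0
```

Run:
```python
from h import *
c=snap('wrist','w1.png'); np.save('w1.npy',{k:v for k,v in c.items() if k!='img'},allow_pickle=True)
o=bot.get_obs(); print(o['time'],o['ee_pos'],o['tcp_rot'],o['q'],c['xyz'],c['attitude'])
```

```text
1.9667 [ 0.43544654 -0.10942691  0.24487698] [-1.79973537e+02  4.04996885e-02  2.67461548e-01] [-1.41173550e+01 -7.28958025e+00  3.58999666e+00  1.00925381e+02
  1.55716072e-02  1.65615187e+02] [ 0.50615389 -0.10859591  0.4228104 ] [ 1.64360766e+02  8.56297026e-02 -8.97010388e+01]
```

View pics/w1.png

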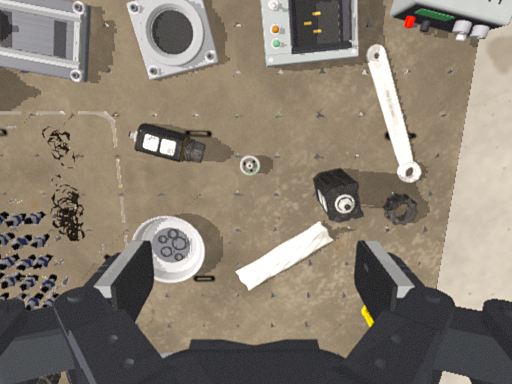

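The view from above (right is −y, up is +x) shows:
- Lying solenoid at (170,142), insert (250,165), standing solenoid (338,195), ring nut (401,208).
- Tester socket at (317,25), nut seat (175,33), gauge (40,35).

I'll enlarge the parts to read orientations.

Run:
```python
from h import *
i=cv2.imread('pics/w1.png')
f=lambda a,k:cv2.resize(a,None,fx=k,fy=k,interpolation=cv2.INTER_CUBIC)
a=f(i[110:180,115:275],4.9);b=f(i[160:235,300:430],4);
b=np.pad(b,((0,0),(0,784-b.shape[1]),(0,0)))[:590-a.shape[0]]
print(a.shape,b.shape)
cv2.imwrite('pics/w1c.png',np.vstack([a[:300],b[:300,:784]]) if a.shape[1]==784 else a)
```

```text
(343, 784, 3) (247, 784, 3)
```

View pics/w1c.png

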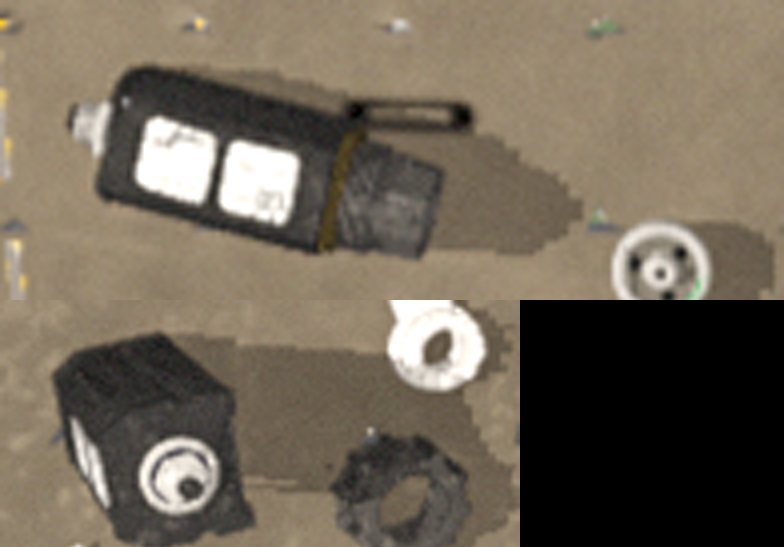

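The lying solenoid's plunger tip is at wrist px (130,135), which is towards +y. The gauge's dial is also on its +y side, so only a small turn is needed. Next I look straight down on the fixtures.

Call:
{"method": "play_rows", "body": {
  "steps": [
    [[0.021, 0, 0, 0], [0.021, 0, 0, 0], [0.021, 0, 0, 0], [0, 0, 0, 0], [0, 0, 0, 0]]
  ]
}}

```text
time: 2.38
ee_pos: [0.4971, -0.1126, 0.2447]
tcp_rot: [-180.0, 0.1, -0.0]
wrist_force: [0.1, 0.4, 0.3]
opening: 0.0853
grasp_force: 0.0
```

```bash
cat >> h.py <<'E'
def save(n,f):
    c=snap(n,f+'.png'); np.save(f+'.npy',c,allow_pickle=True); return c
def load(f): return np.load(f+'.npy',allow_pickle=True).item()
E
python3 -c "
from h import *
save('wrist','f1');print(bot.get_obs()['ee_pos'])"
```

```text
[ 0.49661567 -0.11252325  0.24516092]
```

Call:
{"method": "play_rows", "body": {
  "steps": [
    [[0, -0.036, 0, 0], [0, -0.036, 0, 0], [0, -0.036, 0, 0], [0, -0.036, 0, 0], [0, -0.036, 0, 0]]
  ]
}}

```text
time: 2.85
ee_pos: [0.4965, 0.0344, 0.2465]
tcp_rot: [-178.4, -0.0, 3.0]
wrist_force: [0.5, -0.2, 0.1]
opening: 0.0857
grasp_force: 0.0
```

Call:
{"method": "play_rows", "body": {
  "steps": [
    [[0, -0.036, 0, 0], [0, -0.036, 0, 0], [0, -0.036, 0, 0], [0, 0, 0, 0], [0, 0, 0, 0]]
  ]
}}

```text
time: 3.27
ee_pos: [0.4942, 0.0859, 0.251]
tcp_rot: [-176.1, 0.0, 7.4]
wrist_force: [0.7, -0.4, 0.1]
opening: 0.0854
grasp_force: 0.0
```

```bash
python3 -c "
from h import *
save('wrist','f2');print(bot.get_obs()['ee_pos'],bot.get_obs()['tcp_rot'])
a=cv2.imread('pics/f1.png')[0:200,200:470];b=cv2.imread('pics/f2.png')[0:200,90:360]
cv2.imwrite('pics/f12.png',cv2.resize(np.vstack([a,b]),None,fx=1.48,fy=1.48,interpolation=cv2.INTER_CUBIC))"
```

```text
[0.49438022 0.08549237 0.25080704] [-1.76081141e+02  1.19038801e-02  7.37887083e+00]
```

View pics/f12.png

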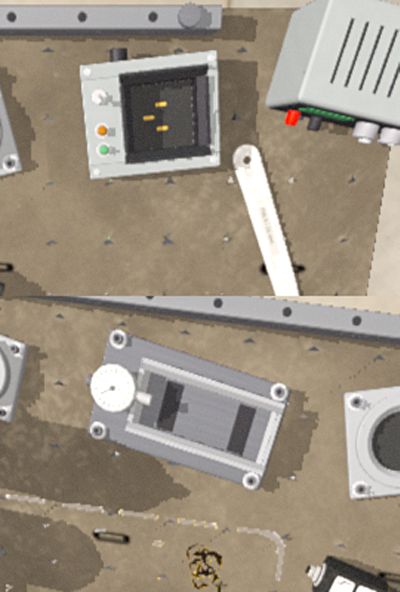

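The q6 limit was reached there (q6 ≈ 180 − yaw + q1), so I turn the tool to a higher yaw and check that it levels out.

Call:
{"method": "play_rows", "body": {
  "steps": [
    [[0, 0, 0, -0.12], [0, 0, 0, -0.12], [0, 0, 0, -0.12], [0, 0, 0, -0.12], [0, 0, 0, -0.12]]
  ]
}}

```text
time: 3.73
ee_pos: [0.4946, 0.085, 0.2505]
tcp_rot: [-176.7, -2.2, 42.0]
wrist_force: [0.0, 0.6, 1.1]
opening: 0.0852
grasp_force: 0.0
```

```bash
python3 -c "
from h import *
o=bot.get_obs();print(o['ee_pos'],o['tcp_rot'],o['q'],o['time'])"
```

```text
[0.49461362 0.08502398 0.25050187] [-176.74840748   -2.19825501   41.96783041] [ 7.24592186e+00 -6.71624977e-02  1.09808873e+01  1.01095803e+02
  3.92399195e+00  1.45214055e+02] 3.7333
```

The tilt (q5 = 3.9°) persists. By symmetry, driving against the opposite q6 limit should push q5 back to zero. This costs about 4 s, which the budget allows.

Call:
{"method": "play_rows", "body": {
  "steps": [
    [[0, 0, 0, -0.1245], [0, 0, 0, -0.1245], [0, 0, 0, -0.1245], [0, 0, 0, -0.1245], [0, 0, 0, -0.1245]]
  ]
}}

```text
time: 4.15
ee_pos: [0.4946, 0.085, 0.2505]
tcp_rot: [-178.6, -3.7, 77.7]
wrist_force: [0.3, 0.4, -1.0]
opening: 0.0853
grasp_force: 0.0
```

Call:
{"method": "play_rows", "body": {
  "steps": [
    [[0, 0, 0, -0.1245], [0, 0, 0, -0.1245], [0, 0, 0, -0.1245], [0, 0, 0, -0.1245], [0, 0, 0, -0.1245]]
  ]
}}

```text
time: 4.57
ee_pos: [0.4946, 0.085, 0.2505]
tcp_rot: [179.0, -3.8, 113.4]
wrist_force: [-0.3, 0.8, -0.2]
opening: 0.0855
grasp_force: 0.0
```

Call:
{"method": "play_rows", "body": {
  "steps": [
    [[0, 0, 0, -0.1245], [0, 0, 0, -0.1245], [0, 0, 0, -0.1245], [0, 0, 0, -0.1245], [0, 0, 0, -0.1245]]
  ]
}}

```text
time: 4.98
ee_pos: [0.4946, 0.085, 0.2505]
tcp_rot: [176.9, -2.5, 149.1]
wrist_force: [0.3, 0.5, 0.3]
opening: 0.0852
grasp_force: 0.0
```

Call:
{"method": "play_rows", "body": {
  "steps": [
    [[0, 0, 0, -0.1245], [0, 0, 0, -0.1245], [0, 0, 0, -0.1245], [0, 0, 0, -0.1245], [0, 0, 0, -0.1245]]
  ]
}}

```text
time: 5.4
ee_pos: [0.4946, 0.085, 0.2505]
tcp_rot: [176.1, -0.2, -175.3]
wrist_force: [0.5, 0.4, 0.0]
opening: 0.0854
grasp_force: 0.0
```

Call:
{"method": "play_rows", "body": {
  "steps": [
    [[0, 0, 0, -0.1245], [0, 0, 0, -0.1245], [0, 0, 0, -0.1245], [0, 0, 0, -0.1245], [0, 0, 0, -0.1245]]
  ]
}}

```text
time: 5.82
ee_pos: [0.4946, 0.085, 0.2505]
tcp_rot: [176.7, 2.1, -139.7]
wrist_force: [0.4, -0.2, -1.1]
opening: 0.0856
grasp_force: 0.0
```

Call:
{"method": "play_rows", "body": {
  "steps": [
    [[0, 0, 0, -0.1245], [0, 0, 0, -0.1245], [0, 0, 0, -0.1245], [0, 0, 0, -0.1245], [0, 0, 0, -0.1245]]
  ]
}}

```text
time: 6.23
ee_pos: [0.4946, 0.085, 0.2505]
tcp_rot: [178.5, 3.6, -104.0]
wrist_force: [-0.8, 0.3, 0.1]
opening: 0.0851
grasp_force: 0.0
```

Call:
{"method": "play_rows", "body": {
  "steps": [
    [[0, 0, 0, -0.1245], [0, 0, 0, -0.1245], [0, 0, 0, -0.1245], [0, 0, 0, -0.1245], [0, 0, 0, -0.1245]]
  ]
}}

```text
time: 6.65
ee_pos: [0.4946, 0.085, 0.2505]
tcp_rot: [-179.1, 3.8, -68.3]
wrist_force: [-0.3, -0.4, 0.5]
opening: 0.0855
grasp_force: 0.0
```

Call:
{"method": "play_rows", "body": {
  "steps": [
    [[0, 0, 0, -0.1245], [0, 0, 0, -0.1245], [0, 0, 0, -0.1245], [0, 0, 0, -0.1245], [0, 0, 0, -0.1245]]
  ]
}}

```text
time: 7.07
ee_pos: [0.4946, 0.085, 0.2505]
tcp_rot: [-177.0, 2.6, -32.6]
wrist_force: [0.2, 0.2, 0.8]
opening: 0.0857
grasp_force: 0.0
```

Call:
{"method": "play_rows", "body": {
  "steps": [
    [[0, 0, 0, -0.1245], [0, 0, 0, -0.1245], [0, 0, 0, -0.1245], [0, 0, 0, -0.1245], [0, 0, 0, -0.1245]]
  ]
}}

```text
time: 7.48
ee_pos: [0.4946, 0.085, 0.2505]
tcp_rot: [-176.1, 0.3, 3.1]
wrist_force: [0.7, 0.5, 0.0]
opening: 0.0852
grasp_force: 0.0
```

```bash
python3 -c "
from h import *
o=bot.get_obs();print(o['ee_pos'],o['tcp_rot'],o['q'],o['time'])"
```

```text
[0.49462753 0.08499009 0.25049195] [-176.08985124    0.33494611    3.05050003] [ 7.24177506e+00 -6.63638034e-02  1.09805474e+01  1.01094738e+02
  3.92415523e+00 -1.75798930e+02] 7.4833
```

Call:
{"method": "play_rows", "body": {
  "steps": [
    [[0, 0.036, 0, 0], [0, 0.036, 0, 0], [0, 0.036, 0, 0], [0, 0.036, 0, 0], [0, 0, 0, 0]]
  ]
}}

```text
time: 7.9
ee_pos: [0.4989, -0.0076, 0.2416]
tcp_rot: [-178.5, 0.4, -1.9]
wrist_force: [0.5, 0.7, 0.1]
opening: 0.0851
grasp_force: 0.0
```

```bash
python3 -c "
from h import *
o=bot.get_obs();print(o['ee_pos'],o['tcp_rot'],o['q'],o['time'])"
```

```text
[ 0.49893162 -0.00762885  0.24157595] [-178.52522721    0.41735517   -1.87112852] [  -1.82458668   -0.28905247    9.81570274  100.52091204    1.47511132
 -179.95344397] 7.9
```

Call:
{"method": "play_rows", "body": {
  "steps": [
    [[0, 0.036, 0, 0], [0, 0.036, 0, 0], [0, 0, 0, 0], [0, 0, 0, 0], [0, 0, 0, 0]]
  ]
}}

```text
time: 8.32
ee_pos: [0.4988, -0.0398, 0.2405]
tcp_rot: [180.0, 0.4, -4.6]
wrist_force: [-0.1, -0.5, 0.2]
opening: 0.0854
grasp_force: 0.0
```

```bash
python3 -c "
from h import *
o=bot.get_obs();print(o['ee_pos'],o['tcp_rot'],o['q'],o['time'])"
```

```text
[ 0.49875614 -0.03976065  0.2404706 ] [179.98735603   0.40801034  -4.60512695] [-4.55010061e+00 -1.38872252e-01  9.85202176e+00  1.00398916e+02
 -1.22521196e-02 -1.79944975e+02] 8.3167
```

Tool is level again (q5 ≈ 0, q6 = −180). Now over the standing solenoid with yaw −60.

Call:
{"method": "play_rows", "body": {
  "steps": [
    [[0, 0, 0.006, 0.121], [0, 0, 0.006, 0.121], [0, 0, 0.006, 0.121], [0, 0, 0.006, 0.121], [0, 0, 0.006, 0.121]]
  ]
}}

```text
time: 8.73
ee_pos: [0.4987, -0.0392, 0.2101]
tcp_rot: [179.8, 0.3, -39.5]
wrist_force: [-0.2, 0.5, -0.2]
opening: 0.0853
grasp_force: 0.0
```

Call:
{"method": "play_rows", "body": {
  "steps": [
    [[0, 0, 0.01, 0.121], [0, 0, 0.01, 0.121], [0, 0, 0.01, 0.121], [0.005, 0.036, 0, 0], [0.005, 0.036, 0, 0]]
  ]
}}

```text
time: 9.15
ee_pos: [0.4405, -0.0836, 0.1793]
tcp_rot: [179.5, 0.3, -59.9]
wrist_force: [0.2, -0.2, 0.1]
opening: 0.0857
grasp_force: 0.0
```

Call:
{"method": "play_rows", "body": {
  "steps": [
    [[0.005, 0.036, 0, 0], [0.005, 0.036, 0, 0], [0.005, 0.036, 0, 0], [0, 0, 0, 0], [0, 0, 0, 0]]
  ]
}}

```text
time: 9.57
ee_pos: [0.3543, -0.1519, 0.182]
tcp_rot: [179.7, 0.1, -60.2]
wrist_force: [0.8, -0.4, 0.2]
opening: 0.0855
grasp_force: 0.0
```

```bash
python3 -c "
from h import *
c=save('wrist','s1')
o=bot.get_obs();print(o['ee_pos'],o['tcp_rot'],o['q'],o['time'])
u,v=proj(c,[.388,-.213,.08]);print(u,v);u,v=int(u),int(v)
y0=max(v-80,0);x0=max(u-110,0);print(x0,y0)
cv2.imwrite('pics/s1c.png',cv2.resize(c['img'][y0:y0+160,x0:x0+220],None,fx=3.6,fy=3.6,interpolation=cv2.INTER_CUBIC))"
```

```text
[ 0.35506695 -0.15142824  0.18177427] [ 1.79702074e+02  1.56533885e-01 -6.01253417e+01] [ -22.9783436   -17.23302137  -11.72549949   95.81219909   -0.14294893
 -142.85302882] 9.6167
255.04700487828177 91.87456934969755
145 11
```

View pics/s1c.png

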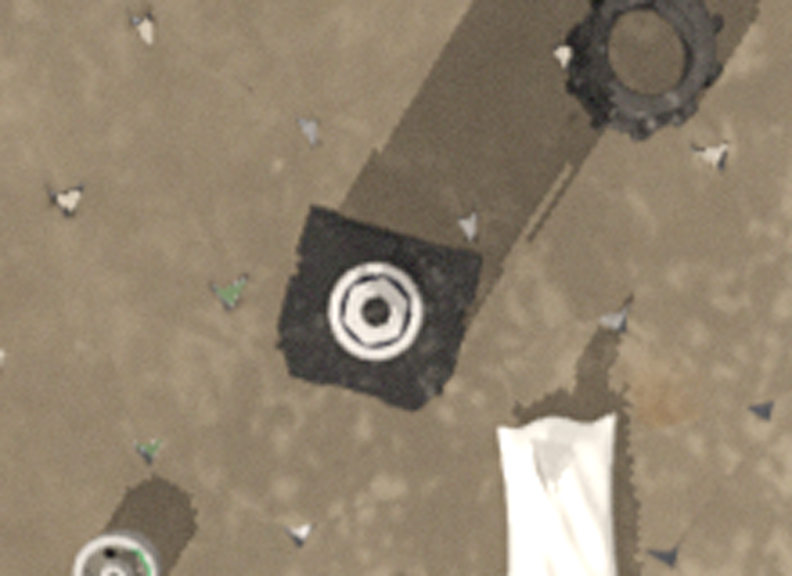

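The top view is nearly straight down: standing solenoid at crop (378,310), ring nut (648,55), insert (115,570). I'll measure them by masks.

```bash
cat >> h.py <<'E'
def rect(c,m,z,lo=300,box=None):
    """min area rects of mask blobs -> centre, sides (mm), axis yaw in world at plane z"""
    n,l,s,ce=cv2.connectedComponentsWithStats(m.astype(np.uint8))
    for k in range(1,n):
        if s[k,4]<lo: continue
        ys,xs=np.nonzero(l==k); hull=cv2.convexHull(np.c_[xs,ys].astype(np.float32))[:,0]
        w=np.array([ray(c,a,b,z)[:2] for a,b in hull])
        r=cv2.minAreaRect((w*1000).astype(np.float32))
        print('px',ce[k].round(),'n',s[k,4],'xy',np.round(r[0],1),'size',np.round(r[1],1),'ang',round(r[2],1))
E
python3 - <<'E'
from h import *
c=load('s1'); i=c['img']; g=i.max(2)
m=(g<75); m[200:]=0
m=cv2.morphologyEx(m.astype(np.uint8),cv2.MORPH_OPEN,np.ones((3,3)))
for z in (.075,.02): print(z);rect(c,m,z,600)
# plunger ring white & insert
b=((i.min(2)>140)&((i.max(2).astype(int)-i.min(2))<30)).astype(np.uint8); b[230:]=0
for z in (.082,.016): print(z);rect(c,b,z,150)
E
```

```text
0.075
px [40. 29.] n 3100 xy [ 555.8 -179. ] size [57.2 49.3] ang 6.4
px [250.  86.] n 865 xy [ 391.1 -211.5] size [40.3 26.5] ang 14.0
0.02
px [40. 29.] n 3100 xy [ 587.8 -172.6] size [68.3 58.9] ang 6.4
px [250.  86.] n 865 xy [ 391.2 -211.3] size [48.1 31.7] ang 14.0
0.082
px [49. 60.] n 3043 xy [ 546.3 -171. ] size [61.8 77.2] ang 6.0
px [281.   3.] n 165 xy [ 403.7 -276.6] size [21.4  4.7] ang 29.9
px [482.  20.] n 2088 xy [ 269.7 -348.3] size [31.7 82.5] ang 89.9
px [248.  98.] n 416 xy [ 390.2 -207.1] size [20.  19.9] ang 74.2
px [491. 124.] n 268 xy [ 208.5 -286.9] size [18.9 17.7] ang 29.8
px [ 31. 172.] n 2493 xy [522.7 -60. ] size [46.7 66.4] ang 14.1
px [301. 178.] n 3040 xy [ 318.2 -169.4] size [26.3 90.8] ang 33.9
px [176. 171.] n 187 xy [ 413.2 -124.8] size [19.9 19.3] ang 73.4
0.016
px [49. 60.] n 3043 xy [ 583.3 -161.3] size [76.4 95.6] ang 6.0
px [281.   3.] n 165 xy [ 406.9 -291.9] size [26.5  5.8] ang 29.9
px [482.  20.] n 2088 xy [ 241.  -380.6] size [ 39.2 102.1] ang 89.9
px [248.  98.] n 416 xy [ 390.1 -205.9] size [24.7 24.6] ang 74.2
px [491. 124.] n 268 xy [ 165.3 -304.6] size [23.4 21.9] ang 29.8
px [ 31. 172.] n 2493 xy [554.2 -23.9] size [57.8 82.2] ang 14.1
px [301. 178.] n 3040 xy [ 301.1 -159.3] size [ 32.5 112.4] ang 33.9
px [176. 171.] n 187 xy [ 418.7 -104. ] size [24.6 23.9] ang 73.4
```

Run:
```python
from h import *
c=load('s1'); i=c['img'].astype(int)
w=np.zeros(i.shape[:2],bool); w[60:128,215:285]=1
g=i.max(2); sat=i[:,:,2]-i[:,:,0]
print(i[80,275:285].tolist()[:2], i[100,262], i[75,268],i[60,280])
m=((sat<14)&w).astype(np.uint8); m=cv2.morphologyEx(m,cv2.MORPH_OPEN,np.ones((3,3)))
for z in (.07,.075): rect(c,m,z,400)
w[:]=0; w[0:60,290:360]=1
m=((sat<14)&w&(g<120)).astype(np.uint8)
rect(c,m,.02,300); rect(c,m,.012,300)
```

```text
[[60, 73, 84], [68, 79, 94]] [ 95 101 108] [ 84  97 105] [ 86 104 118]
px [249.  96.] n 1491 xy [ 390.  -206.4] size [41.  37.3] ang 13.8
px [249.  96.] n 1491 xy [ 390.1 -206.5] size [40.3 36.7] ang 13.8
px [322.  25.] n 833 xy [ 362.2 -295.4] size [39.8 38.3] ang 68.5
px [322.  25.] n 833 xy [ 361.5 -297.3] size [40.7 39.2] ang 68.5
```

The solenoid is at (390.0,−206.5) mm. Its size reads 41×37 (given as 42×38), with the 42 mm side at 13.8°. The nut is at (362,−296) and the insert at (418.7,−104), 24 mm across. I grasp the solenoid with tool yaw −76.2.

Call:
{"method": "play_rows", "body": {
  "steps": [
    [[0, 0, 0, 0.0937], [0, 0, 0, 0.0937], [0, 0, 0, 0.0937], [0.031, -0.0104, 0, 0], [0.031, -0.0104, 0, 0]]
  ]
}}

```text
time: 10.03
ee_pos: [0.3916, -0.2059, 0.1816]
tcp_rot: [179.7, 0.0, -76.0]
wrist_force: [0.1, 0.3, 1.3]
opening: 0.0851
grasp_force: 0.0
```

Call:
{"method": "play_rows", "body": {
  "steps": [
    [[0, 0, 0.01, 0], [0, 0, 0.02, 0], [0, 0, 0.02, 0], [0, 0, 0, 0], [0, 0, 0, 0]]
  ]
}}

```text
time: 10.45
ee_pos: [0.3897, -0.2056, 0.1305]
tcp_rot: [179.5, 0.2, -76.1]
wrist_force: [0.3, 0.6, 0.9]
opening: 0.0856
grasp_force: 0.0
```

```bash
python3 -c "
from h import *
o=bot.get_obs();print(o['ee_pos'],o['tcp_rot'],o['q'],o['time'])"
```

```text
[ 0.38970722 -0.20561728  0.13051702] [179.50465484   0.18075311 -76.08307675] [ -27.67599074  -10.27977465  -11.79802286   88.97220012   -0.1936467
 -131.59286653] 10.45
```

Call:
{"method": "play_rows", "body": {
  "steps": [
    [[0.001, 0, 0.022, 0], [0, 0, 0.022, 0], [0, 0, 0.022, 0], [0, 0, 0.02, 0], [0, 0, 0.0085, 0]]
  ]
}}

```text
time: 10.87
ee_pos: [0.3891, -0.207, 0.0357]
tcp_rot: [179.6, 0.1, -76.1]
wrist_force: [-0.2, -0.5, -0.1]
opening: 0.0855
grasp_force: 0.0
```

Call:
{"method": "play_rows", "body": {
  "steps": [
    [[0, 0, 0, 0], [0, 0, 0, 0], [0, 0, 0, 0], [0, 0, 0, 0], [0, 0, 0, 0]]
  ],
  "gripper": 0.03,
  "squeeze": 40
}}

```text
time: 11.28
ee_pos: [0.3903, -0.2087, 0.0396]
tcp_rot: [179.7, -0.1, -76.2]
wrist_force: [-7.0, 1.4, 28.6]
opening: 0.031
grasp_force: 22.7
```

Call:
{"method": "play_rows", "body": {
  "steps": [
    [[0, 0, 0, 0], [0, 0, 0, 0], [0, 0, 0, 0], [0, 0, 0, 0], [0, 0, 0, 0]]
  ]
}}

```text
time: 11.7
ee_pos: [0.3904, -0.2087, 0.04]
tcp_rot: [179.8, -0.1, -76.2]
wrist_force: [-4.8, 1.6, 19.6]
opening: 0.03
grasp_force: 16.5
```

Opening reads 30 mm with an upward force, which doesn't fit a 42 mm part. I'll look.

```bash
python3 -c "
from h import *
c=save('side','g1'); d=save('wrist','g1w')
a=cv2.resize(c['img'][150:290,170:350],None,fx=3,fy=3,interpolation=cv2.INTER_CUBIC)
b=cv2.resize(d['img'],None,fx=.5,fy=.5)
b=np.pad(b,((0,a.shape[0]-b.shape[0]),(0,0),(0,0)))
cv2.imwrite('pics/g1c.png',np.hstack([a,b])); print(a.shape,bot.get_obs()['torque'])"
```

```text
(420, 540, 3) [0.28546429 1.07226421 0.01785275]
```

View pics/g1c.png

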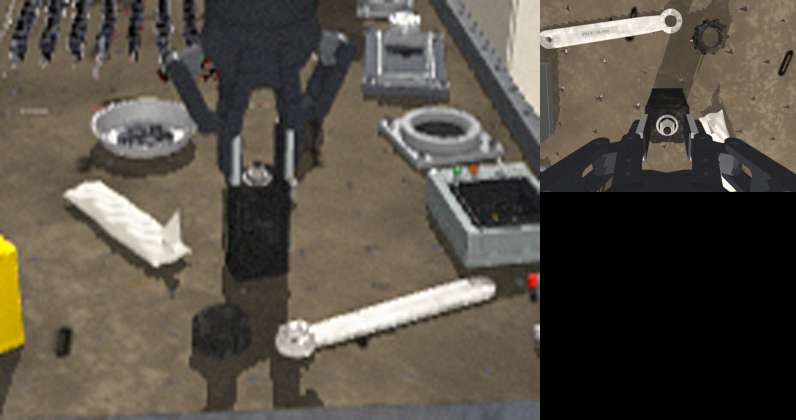

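```bash
python3 -c "
from h import *
c=load('g1');d=load('g1w')
a=cv2.resize(c['img'][160:250,225:295],None,fx=5.5,fy=5.5,interpolation=cv2.INTER_CUBIC)
b=cv2.resize(d['img'][160:270,200:310],None,fx=3.6,fy=4.5,interpolation=cv2.INTER_CUBIC)
print(a.shape,b.shape)
for p in [(.39,-.2065,.075),(.39,-.2065,.04),(.4092,-.202,.04),(.3708,-.211,.04)]: print(proj(c,p),proj(d,p))
for im in(a,b): im[:]=np.clip(im.astype(float)*1.8,0,255)
cv2.imwrite('pics/g1d.png',np.hstack([a,b]))"
```

```text
(495, 385, 3) (495, 396, 3)
(np.float64(255.1841723574472), np.float64(208.49795784520043)) (np.float64(255.4428479852106), np.float64(252.6206019369323))
(np.float64(255.0412930946194), np.float64(222.55291139597978)) (np.float64(254.88310529404907), np.float64(224.38173685596303))
(np.float64(263.60490421552777), np.float64(221.23978340798786)) (np.float64(219.9005660512145), np.float64(224.06632559572242))
(np.float64(246.37156897138127), np.float64(223.88231055173975)) (np.float64(289.815884768207), np.float64(224.6966994697735))
```

View pics/g1d.png

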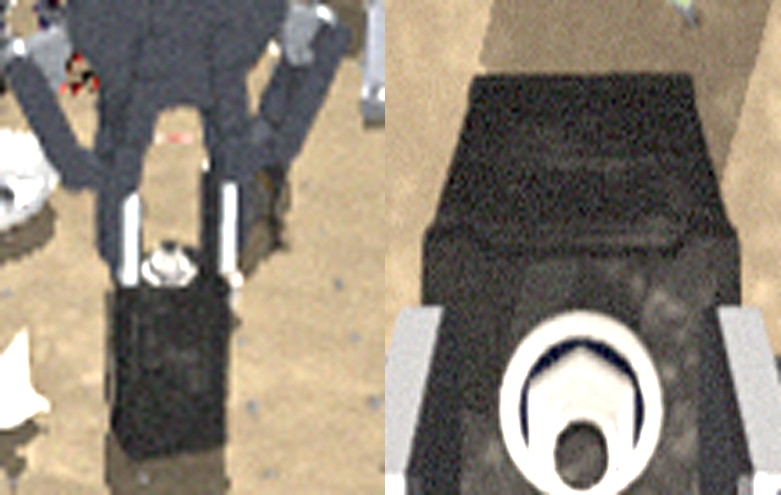

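Call:
{"method": "play_rows", "body": {
  "steps": [
    [[0, 0, 0, 0], [0, 0, 0, 0], [0, 0, 0, 0], [0, 0, 0, 0], [0, 0, 0, 0]]
  ],
  "gripper": 0.06
}}

```text
time: 12.22
ee_pos: [0.3891, -0.2077, 0.0366]
tcp_rot: [179.6, 0.1, -76.2]
wrist_force: [-0.1, 1.0, -1.0]
opening: 0.0602
grasp_force: 0.0
```

Call:
{"method": "play_rows", "body": {
  "steps": [
    [[0, 0, 0, 0], [0, 0, 0, 0], [0, 0, 0, 0], [0, 0, 0, 0], [0, 0, 0, 0]]
  ],
  "gripper": 0.044
}}

```text
time: 12.63
ee_pos: [0.3891, -0.2078, 0.0366]
tcp_rot: [179.6, 0.1, -76.2]
wrist_force: [0.8, -0.4, -0.8]
opening: 0.0438
grasp_force: 0.0
```

Call:
{"method": "play_rows", "body": {
  "steps": [
    [[0, 0, 0, 0], [0, 0, 0, 0], [0, 0, 0, 0], [0, 0, 0, 0], [0, 0, 0, 0]]
  ],
  "gripper": 0.039
}}

```text
time: 13.05
ee_pos: [0.3893, -0.2078, 0.0368]
tcp_rot: [179.6, 0.1, -76.2]
wrist_force: [1.0, 0.0, 2.1]
opening: 0.0391
grasp_force: 1.7
```

```bash
python3 -c "
from h import *
o=bot.get_obs();print(o)"
```

```text
{'time': 13.05, 'q': array([ -27.94698104,   -9.72812939,  -21.67422863,   78.39780088,
         -0.20226771, -131.76513725]), 'qd': array([ 0.00057875, -0.08734339, -0.04724594,  0.08060085,  0.06568737,
        0.02749088]), 'joint_efforts': array([-3.09934421e-01, -3.50030601e+01,  4.54699481e+01,  2.11206554e-01,
       -2.20662151e-01,  3.11858967e-04]), 'ee_pos': array([ 0.38926896, -0.20779856,  0.03680064]), 'tcp_rot': array([ 1.79608766e+02,  7.81985146e-02, -7.61815037e+01]), 'wrist_force': array([0.98849384, 0.00688947, 2.0945541 ]), 'torque': array([ 0.10639433, -0.07182145,  0.01391653]), 'grasp_force': 1.6612565028481185, 'opening': 0.039070464534737046}
```

Contact starts near 41 mm, so the part is as stated. The fingers are simply compliant and the 30 mm setpoint over-squeezed. A mild grip will do.

Call:
{"method": "play_rows", "body": {
  "steps": [
    [[0, 0, 0, 0], [0, 0, 0, 0], [0, 0, 0, 0], [0, 0, -0.003, 0], [0, 0, -0.006, 0]]
  ],
  "gripper": 0.035,
  "squeeze": 25
}}

```text
time: 13.47
ee_pos: [0.3887, -0.2076, 0.0454]
tcp_rot: [179.5, 0.1, -76.2]
wrist_force: [-0.0, 0.3, 0.7]
opening: 0.0351
grasp_force: 0.0
```

Call:
{"method": "play_rows", "body": {
  "steps": [
    [[0, 0, -0.02, 0], [0, 0, -0.025, 0], [0, 0, -0.025, 0], [0, 0, -0.015, 0], [0, 0, 0, 0]]
  ]
}}

```text
time: 13.88
ee_pos: [0.391, -0.2085, 0.1341]
tcp_rot: [179.8, -0.1, -76.2]
wrist_force: [0.6, -0.1, 0.5]
opening: 0.0351
grasp_force: 0.0
```

Run:
```python
from h import *
o=bot.get_obs();print(o['time'],o['ee_pos'],o['tcp_rot'],o['wrist_force'],o['opening'],o['grasp_force'])
c=save('wrist','t0'); i=c['img']
m=np.zeros(i.shape[:2],np.uint8); 
print(proj(c,[.57,-.18,.034]),proj(c,[.389,-.207,.1]))
# tester in f1
f=load('f1'); j=f['img'].astype(int)
m=(j.max(2)<70).astype(np.uint8); m[130:]=0
m=cv2.morphologyEx(m,cv2.MORPH_OPEN,np.ones((3,3)))
for z in (.034,.011): rect(f,m,z,700)
m=((j[:,:,2]-j[:,:,0]<6)&(j.min(2)>120)).astype(np.uint8); m[130:]=0
for z in (.03,.034): rect(f,m,z,700)
```

```text
13.8833 [ 0.39100972 -0.20845037  0.13414656] [ 1.79780489e+02 -9.22985848e-02 -7.61874753e+01] [ 0.57675726 -0.12407833  0.51208056] 0.03513581710551555 0.0
(np.float64(37.434834822897955), np.float64(160.0695377927932)) (np.float64(257.1523937479209), np.float64(204.51718188311145))
px [301.  74.] n 1669 xy [ 581.5 -177.3] size [61.  61.4] ang 5.9
px [301.  74.] n 1669 xy [ 582.4 -181. ] size [64.6 65. ] ang 5.9
px [448.  41.] n 8245 xy [ 618.6 -322.2] size [130.7  80.3] ang 81.2
px [174.  11.] n 5348 xy [648.8 -29.7] size [368.9  16.2] ang 90.0
px [292.  77.] n 3176 xy [ 580.7 -167.3] size [ 82.3 100.3] ang 6.0
px [172.  86.] n 3708 xy [570.4 -21.9] size [79.  78.8] ang 14.0
px [43. 89.] n 4836 xy [567.4 121.9] size [95.8 78.9] ang 80.1
px [448.  41.] n 8245 xy [ 618.1 -320.1] size [129.4  79.5] ang 81.2
px [174.  11.] n 5348 xy [647.9 -30.6] size [365.1  16. ] ang 90.0
px [292.  77.] n 3176 xy [ 580.6 -166.8] size [81.5 99.2] ang 6.0
px [172.  86.] n 3708 xy [570.4 -22.8] size [78.2 78. ] ang 14.0
px [43. 89.] n 4836 xy [567.3 119.5] size [94.8 78.1] ang 80.1
```

Grip force is 0 after the lift. I'll check whether the solenoid is still standing and untouched.

Run:
```python
from h import *
c=load('t0'); s=save('side','t0s')
a=cv2.resize(s['img'][130:280,180:330],(450,450),interpolation=cv2.INTER_CUBIC)
b=cv2.resize(c['img'][60:300,140:380],(350,350),interpolation=cv2.INTER_CUBIC); b=np.pad(b,((0,100),(0,0),(0,0)))
im=np.clip(np.hstack([a,b])*1.5,0,255); cv2.imwrite('pics/t0c.png',im)
```

```text
[ WARN:0@1.770] global loadsave.cpp:1063 imwrite_ Unsupported depth image for selected encoder is fallbacked to CV_8U.
```

View pics/t0c.png

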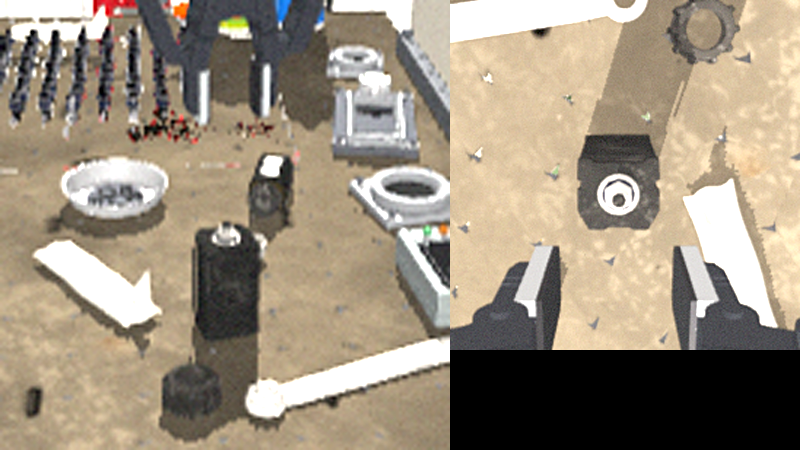

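The solenoid stands untouched. The contact force was nearly vertical, with one fingertip on an edge, so I grasped too high. I'll grasp lower, with TCP at 22 mm.

Call:
{"method": "play_rows", "body": {
  "steps": [
    [[-0.002, 0, 0, 0], [0, 0, 0.015, 0], [0, 0, 0.025, 0], [0, 0, 0.025, 0], [0, 0, 0.02, 0]]
  ],
  "gripper": 0.07
}}

```text
time: 14.4
ee_pos: [0.3875, -0.2051, 0.0427]
tcp_rot: [179.5, 0.2, -76.2]
wrist_force: [0.8, 0.1, -0.0]
opening: 0.0699
grasp_force: 0.0
```

Call:
{"method": "play_rows", "body": {
  "steps": [
    [[0, 0, 0.017, 0], [0, 0, 0.01, 0], [0, 0, 0, 0], [0, 0, 0, 0], [0, 0, 0, 0]]
  ],
  "gripper": 0.045
}}

```text
time: 14.82
ee_pos: [0.3889, -0.206, 0.0195]
tcp_rot: [179.6, 0.1, -76.2]
wrist_force: [0.5, -0.5, 0.6]
opening: 0.0451
grasp_force: 0.0
```

Call:
{"method": "play_rows", "body": {
  "steps": [
    [[0, 0, 0, 0], [0, 0, 0, 0], [0, 0, 0, 0], [0, 0, 0, 0], [0, 0, 0, 0]]
  ],
  "gripper": 0.037,
  "squeeze": 30
}}

```text
time: 15.23
ee_pos: [0.3892, -0.2063, 0.0198]
tcp_rot: [179.7, 0.0, -76.2]
wrist_force: [-1.6, 0.8, 6.5]
opening: 0.0407
grasp_force: 31.4
```

```bash
python3 -c "
from h import *
o=bot.get_obs();print(o['ee_pos'],o['wrist_force'],o['torque'],o['opening'],o['grasp_force'])"
```

```text
[ 0.38924897 -0.2062551   0.01983804] [-1.59535167  0.76508255  6.53308769] [ 0.02187187  0.05355314 -0.01012415] 0.040681290893208405 31.375174156855792
```

A true grasp now: 31 N at 40.7 mm. The tester measures 82×100 at 6°, and both the box and the rim give its origin as (581.6,−177.2). I lift, turn 7.8° and carry there for a straight-down check.

Call:
{"method": "play_rows", "body": {
  "steps": [
    [[0, 0, -0.01, 0], [0, 0, -0.02, 0], [0, 0, -0.03, 0], [0, 0, -0.035, 0], [0, 0, -0.035, 0]]
  ]
}}

```text
time: 15.65
ee_pos: [0.3889, -0.2055, 0.1505]
tcp_rot: [179.6, 0.1, -76.2]
wrist_force: [0.7, -2.1, -0.3]
opening: 0.0408
grasp_force: 30.7
```

Call:
{"method": "play_rows", "body": {
  "steps": [
    [[0, 0, 0, 0.068], [0, 0, 0, 0.068], [-0.0132, -0.0326, 0, 0], [-0.0132, -0.0326, 0, 0], [-0.0132, -0.0326, 0, 0]]
  ]
}}

```text
time: 16.07
ee_pos: [0.4836, -0.1557, 0.149]
tcp_rot: [179.6, 0.0, -84.1]
wrist_force: [0.1, -0.4, -0.7]
opening: 0.0403
grasp_force: 30.9
```

Call:
{"method": "play_rows", "body": {
  "steps": [
    [[-0.0132, -0.0326, 0, 0], [-0.0132, -0.0326, 0, 0], [-0.0132, -0.0326, 0, 0], [0, 0, 0, 0], [0, 0, 0, 0]]
  ]
}}

```text
time: 16.48
ee_pos: [0.5764, -0.1055, 0.1465]
tcp_rot: [179.5, 0.1, -83.9]
wrist_force: [-0.9, -0.0, -0.0]
opening: 0.0407
grasp_force: 31.1
```

Run:
```python
from h import *
o=bot.get_obs();print(o['time'],o['ee_pos'],o['tcp_rot'],o['q'],o['wrist_force'],o['opening'],o['grasp_force'])
f=save('wrist','t1'); j=f['img'].astype(int)
print(proj(f,[.5816,-.1772,.034]))
m=(j.max(2)<70).astype(np.uint8); m[190:]=0
m=cv2.morphologyEx(m,cv2.MORPH_OPEN,np.ones((3,3)))
rect(f,m,.034,1500)
m=((j[:,:,2]-j[:,:,0]<6)&(j.min(2)>110)).astype(np.uint8); m[190:]=0
rect(f,m,.03,1500)
```

```text
16.4833 [ 0.57638897 -0.10547557  0.14651294] [ 1.79474998e+02  5.67979495e-02 -8.38557270e+01] [-1.03183821e+01  9.79845496e+00  9.97756185e+00  9.06986828e+01
 -9.43113803e-02 -1.06462488e+02] [-0.87432494 -0.00109671 -0.01022345] 0.0406588232351883 31.053704533260316
(np.float64(256.69982938741316), np.float64(88.91234633114716))
px [255.  98.] n 3297 xy [ 581.8 -177.4] size [59.8 62.7] ang 6.0
px [176. 108.] n 2687 xy [ 648.6 -148.6] size [ 16.4 133.1] ang 0.1
px [256. 107.] n 5099 xy [ 580.9 -167.5] size [82.4 99.3] ang 5.5
```

Call:
{"method": "play_rows", "body": {
  "steps": [
    [[0.018, 0.0006, 0, 0], [0.018, 0.0006, 0, 0], [0.018, 0.0006, 0, 0], [0.018, 0.0007, 0.01, 0], [0, 0, 0.015, 0]]
  ]
}}

```text
time: 16.95
ee_pos: [0.5803, -0.1822, 0.1244]
tcp_rot: [179.8, -0.1, -84.2]
wrist_force: [0.7, -0.6, -0.8]
opening: 0.0409
grasp_force: 31.0
```

Call:
{"method": "play_rows", "body": {
  "steps": [
    [[0, 0, 0.02, 0], [0, 0, 0.02, 0], [0, 0, 0.015, 0], [0, 0, 0, 0], [0, 0, 0, 0]]
  ]
}}

```text
time: 17.37
ee_pos: [0.579, -0.1789, 0.0678]
tcp_rot: [179.5, 0.0, -84.0]
wrist_force: [0.3, -0.2, -0.8]
opening: 0.0406
grasp_force: 31.0
```

Run:
```python
from h import *
o=bot.get_obs();print(o['time'],o['ee_pos'],o['tcp_rot'],o['wrist_force'],o['opening'],o['grasp_force'])
```

```text
17.3667 [ 0.57900534 -0.17894728  0.06779053] [ 1.79547820e+02  3.86990357e-02 -8.40417138e+01] [ 0.28004197 -0.15446554 -0.76933831] 0.04057793179996906 31.006482771481387
```

Call:
{"method": "play_rows", "body": {
  "steps": [
    [[-0.0015, -0.0026, 0, 0], [0, 0, 0.008, 0], [0, 0, 0.008, 0], [0, 0, 0, 0], [0, 0, 0, 0]]
  ]
}}

```text
time: 17.78
ee_pos: [0.5821, -0.1765, 0.0506]
tcp_rot: [179.5, 0.1, -84.0]
wrist_force: [-0.7, -0.2, -0.7]
opening: 0.0409
grasp_force: 31.0
```

Call:
{"method": "play_rows", "body": {
  "steps": [
    [[0, 0, 0.006, 0], [0, 0, 0.006, 0], [0, 0, 0.005, 0], [0, 0, 0, 0], [0, 0, 0, 0]]
  ]
}}

```text
time: 18.2
ee_pos: [0.582, -0.1765, 0.0337]
tcp_rot: [179.5, 0.1, -84.0]
wrist_force: [-0.3, -0.8, -1.0]
opening: 0.0401
grasp_force: 31.0
```

Call:
{"method": "play_rows", "body": {
  "steps": [
    [[0, 0, 0.001, 0], [0, 0, 0.001, 0], [0, 0, 0.0005, 0], [0, 0, 0, 0], [0, 0, 0, 0]]
  ]
}}

```text
time: 18.62
ee_pos: [0.5824, -0.1767, 0.0319]
tcp_rot: [179.6, 0.0, -84.0]
wrist_force: [-0.7, 0.1, -1.0]
opening: 0.0403
grasp_force: 31.0
```

Call:
{"method": "play_rows", "body": {
  "steps": [
    [[0, 0, 0.001, 0], [0, 0, 0, 0], [0, 0, 0, 0], [0, 0, 0, 0], [0, 0, 0, 0]]
  ]
}}

```text
time: 19.03
ee_pos: [0.5825, -0.1767, 0.0309]
tcp_rot: [179.6, 0.0, -84.0]
wrist_force: [0.4, -0.1, -0.5]
opening: 0.0409
grasp_force: 31.3
```

Call:
{"method": "play_rows", "body": {
  "steps": [
    [[0, 0, 0.001, 0], [0, 0, 0, 0], [0, 0, 0, 0], [0, 0, 0, 0], [0, 0, 0, 0]]
  ]
}}

```text
time: 19.45
ee_pos: [0.5825, -0.1768, 0.0309]
tcp_rot: [179.6, -0.0, -84.0]
wrist_force: [-2.2, -0.4, 8.2]
opening: 0.0407
grasp_force: 32.0
```

Call:
{"method": "play_rows", "body": {
  "steps": [
    [[0, 0, 0.001, 0], [0, 0, 0, 0], [0, 0, 0, 0], [0, 0, 0, 0], [0, 0, 0, 0]]
  ]
}}

```text
time: 19.87
ee_pos: [0.5825, -0.1768, 0.0309]
tcp_rot: [179.7, -0.0, -84.0]
wrist_force: [-5.8, 0.5, 14.3]
opening: 0.0408
grasp_force: 32.6
```

Seated at the expected height with contact force. Release, lift and go to the lying solenoid.

Call:
{"method": "play_rows", "body": {
  "steps": [
    [[0, 0, -0.001, 0], [0, 0, 0, 0], [0, 0, 0, 0], [0, 0, 0, 0], [0, 0, 0, 0]]
  ],
  "gripper": 0.058
}}

```text
time: 20.28
ee_pos: [0.5822, -0.1766, 0.0294]
tcp_rot: [179.6, 0.0, -84.0]
wrist_force: [0.1, 0.5, 0.4]
opening: 0.0579
grasp_force: 0.0
```

Call:
{"method": "play_rows", "body": {
  "steps": [
    [[0, 0, -0.02, 0], [0, 0, -0.025, 0], [0, 0, -0.03, 0], [0, 0, -0.035, 0], [0, 0, -0.03, 0]]
  ]
}}

```text
time: 20.7
ee_pos: [0.5831, -0.1766, 0.1716]
tcp_rot: [179.6, 0.0, -84.0]
wrist_force: [0.5, -0.1, 0.1]
opening: 0.058
grasp_force: 0.0
```

Call:
{"method": "play_rows", "body": {
  "steps": [
    [[-0.0369, 0.0165, 0, 0], [-0.0369, 0.0165, 0, 0], [-0.0369, 0.0165, 0, 0], [-0.0369, 0.0165, 0, 0], [-0.0369, 0.0165, 0, 0]]
  ]
}}

```text
time: 21.12
ee_pos: [0.4807, -0.0006, 0.1702]
tcp_rot: [179.6, 0.0, -84.0]
wrist_force: [-0.0, 1.1, -0.1]
opening: 0.0577
grasp_force: 0.0
```

Call:
{"method": "play_rows", "body": {
  "steps": [
    [[-0.0369, 0.0165, 0, 0], [-0.0369, 0.0165, 0, 0], [0, 0, 0, 0], [0, 0, 0, 0], [0, 0, 0, 0]]
  ]
}}

```text
time: 21.53
ee_pos: [0.4416, 0.0681, 0.1708]
tcp_rot: [179.6, 0.0, -83.9]
wrist_force: [0.7, -0.6, 0.2]
opening: 0.058
grasp_force: 0.0
```

Run:
```python
from h import *
o=bot.get_obs();print(o['time'],o['ee_pos'],o['tcp_rot'],o['q'],o['wrist_force'])
f=save('wrist','l1'); s=save('side','l1s'); j=f['img'].astype(int)
u,v=proj(f,[.447,-.002,.03]);print(u,v); u,v=int(u),int(v)
sat=j[:,:,2]-j[:,:,0]
m=((sat<14)).astype(np.uint8); w=np.zeros_like(m); w[max(0,v-90):v+75,u-110:u+110]=1; m=m&w
m=cv2.morphologyEx(m,cv2.MORPH_OPEN,np.ones((3,3)))
rect(f,m,.031,500); rect(f,m,.016,500)
a=cv2.resize(f['img'][max(0,v-70):v+70,u-80:u+80],None,fx=3,fy=3)
b=cv2.resize(m[max(0,v-70):v+70,u-80:u+80]*255,None,fx=1,fy=1); b=cv2.cvtColor(b,cv2.COLOR_GRAY2BGR)
t=cv2.resize(s['img'][180:250,290:370],None,fx=3,fy=3)
r=np.zeros((a.shape[0],240,3),np.uint8); r[:b.shape[0],:160]=b; r[b.shape[0]:b.shape[0]+210]=t
cv2.imwrite('pics/l1c.png',np.hstack([a,r]))
```

```text
21.5333 [0.44159802 0.06812811 0.17077669] [ 1.79610885e+02  1.53729869e-02 -8.39242888e+01] [ 8.74618809e+00 -9.10431161e+00 -6.33113045e+00  9.31611577e+01
  3.34853604e-02 -8.73296887e+01] [ 0.74504428 -0.55145226  0.20093598]
256.0638119678634 91.10008436930956
px [159.  61.] n 2557 xy [538.8 -20.6] size [32.2 78.2] ang 13.5
px [255.  96.] n 1722 xy [447.3   2.9] size [53.2 33. ] ang 78.5
px [360. 116.] n 691 xy [350.4  11.1] size [12.1 58.4] ang 11.2
px [159.  61.] n 2557 xy [543.  -21.5] size [33.7 81.9] ang 13.5
px [255.  96.] n 1722 xy [447.1   3.1] size [55.7 34.5] ang 78.5
px [360. 116.] n 691 xy [345.6  11.7] size [12.6 61.2] ang 11.2
```

View pics/l1c.png

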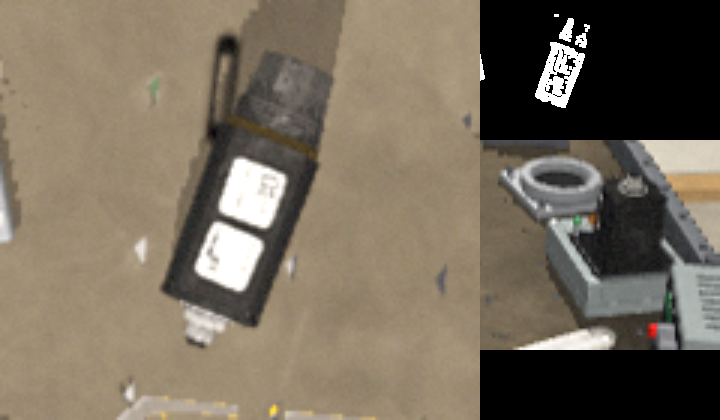

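The standing solenoid sits properly in the socket. The lying one's plunger tip is at crop (198,345) and its connector at (292,62). I'll refine its axis from a cleaner mask.

Run:
```python
from h import *
f=load('l1'); j=f['img'].astype(int)
m=((j.max(2)<72)|(j.min(2)>150)).astype(np.uint8); w=np.zeros_like(m); w[75:135,225:290]=1
m=cv2.morphologyEx(m&w,cv2.MORPH_CLOSE,np.ones((5,5))); m=cv2.morphologyEx(m,cv2.MORPH_OPEN,np.ones((5,5)))
rect(f,m,.031,500)
P=lambda x,y,z: ray(f,176+x/3,21+y/3,z)
for a,b in [((225,125),(165,290)),((317,160),(252,327))]:
    d=P(*a,.03)-P(*b,.03); print('edge ang',np.degrees(np.arctan2(d[1],d[0]))%180, (P(*a,.03)+P(*b,.03))[:2]/2)
print('tip',P(198,345,.015),'conn',P(292,62,.02),P(300,50,.02))
```

```text
px [254. 101.] n 1938 xy [447.1   9. ] size [61.9 34.6] ang 76.4
edge ang 74.89414457907257 [ 0.46079416 -0.00083773]
edge ang 74.92670220214428 [0.43265965 0.00679002]
tip [0.45594653 0.04162764 0.015     ] conn [ 0.43603696 -0.04630588  0.02      ] [ 0.43406047 -0.04987054  0.02      ]
```

The axis is at 76.3°, with tip to connector 90 mm and centre (446,−2). I grasp with tool yaw −103.7.

Call:
{"method": "play_rows", "body": {
  "steps": [
    [[0, 0, 0.01, 0.1152], [0, 0, 0.01, 0.1152], [0, 0, 0.01, 0.1152], [0.032, -0.0104, 0, 0], [0.032, -0.0104, 0, 0]]
  ]
}}

```text
time: 22.05
ee_pos: [0.4461, -0.0001, 0.1397]
tcp_rot: [179.5, -0.1, -103.8]
wrist_force: [0.6, -0.2, -0.3]
opening: 0.0583
grasp_force: 0.0
```

Call:
{"method": "play_rows", "body": {
  "steps": [
    [[0, 0, 0.025, 0], [0, 0, 0.025, 0], [0, 0, 0.025, 0], [0, 0, 0.015, 0], [0, 0, 0, 0]]
  ]
}}

```text
time: 22.47
ee_pos: [0.4437, -0.0004, 0.0472]
tcp_rot: [179.3, -0.2, -103.9]
wrist_force: [-0.0, 0.1, -0.7]
opening: 0.0579
grasp_force: 0.0
```

Run:
```python
from h import *
o=bot.get_obs();print(o['time'],o['ee_pos'],o['tcp_rot'],o['q'])
```

```text
22.4667 [ 4.43661140e-01 -3.80204167e-04  4.71506586e-02] [ 179.28630766   -0.19763304 -103.92568532] [-3.42753475e-02 -9.12413847e+00 -2.00040174e+01  7.98603869e+01
 -2.04968886e-02 -7.61072267e+01]
```

Call:
{"method": "play_rows", "body": {
  "steps": [
    [[-0.001, -0.003, 0.008, 0], [0, 0, 0.012, 0], [0, 0, 0.012, 0], [0, 0, 0.005, 0], [0, 0, 0, 0]]
  ]
}}

```text
time: 22.88
ee_pos: [0.4475, 0.0012, 0.0123]
tcp_rot: [179.5, -0.1, -103.8]
wrist_force: [-0.2, 0.8, 0.0]
opening: 0.0581
grasp_force: 0.0
```

Call:
{"method": "play_rows", "body": {
  "steps": [
    [[0, 0, 0, 0], [0, 0, 0, 0], [0, 0, 0, 0], [0, 0, 0, 0], [0, 0, 0, 0]]
  ],
  "gripper": 0.028
}}

```text
time: 23.3
ee_pos: [0.4486, 0.0013, 0.0141]
tcp_rot: [179.6, -0.1, -103.8]
wrist_force: [0.6, 0.7, -0.4]
opening: 0.0278
grasp_force: 0.0
```

Call:
{"method": "play_rows", "body": {
  "steps": [
    [[0, 0, 0, 0], [0, 0, 0, 0], [0, 0, 0, 0], [0, 0, 0, 0], [0, 0, 0, 0]]
  ]
}}

```text
time: 23.72
ee_pos: [0.4483, 0.0012, 0.0137]
tcp_rot: [179.6, -0.1, -103.8]
wrist_force: [0.6, -0.7, 0.5]
opening: 0.0282
grasp_force: 0.0
```

No contact at 28 mm opening, so the pads close above the flats, as happened with the first part. Open and go lower.

Call:
{"method": "play_rows", "body": {
  "steps": [
    [[0, 0, 0, 0], [0, 0, 0, 0], [0, 0, 0, 0], [0, 0, 0.005, 0], [0, 0, 0.004, 0]]
  ],
  "gripper": 0.05
}}

```text
time: 24.13
ee_pos: [0.4484, 0.0012, 0.0043]
tcp_rot: [179.6, -0.1, -103.8]
wrist_force: [0.4, -0.8, 0.4]
opening: 0.05
grasp_force: 0.0
```

Call:
{"method": "play_rows", "body": {
  "steps": [
    [[0, 0, 0, 0], [0, 0, 0, 0], [0, 0, 0, 0], [0, 0, 0, 0], [0, 0, 0, 0]]
  ],
  "gripper": 0.03
}}

```text
time: 24.55
ee_pos: [0.4484, 0.0012, 0.0048]
tcp_rot: [179.6, -0.1, -103.8]
wrist_force: [-0.3, -0.6, 0.9]
opening: 0.0299
grasp_force: 0.0
```

Call:
{"method": "play_rows", "body": {
  "steps": [
    [[0, 0, 0, 0], [0, 0, 0, 0], [0, 0, 0, 0], [0, 0, 0, 0], [0, 0, 0, 0]]
  ]
}}

```text
time: 24.97
ee_pos: [0.4483, 0.0012, 0.0047]
tcp_rot: [179.6, -0.1, -103.8]
wrist_force: [0.0, -0.0, -0.5]
opening: 0.03
grasp_force: 0.0
```

Run:
```python
from h import *
o=bot.get_obs();print(o['time'],o['ee_pos'],o['tcp_rot'],o['q'],o['grasp_force'],o['wrist_force'],o['torque'])
f=save('wrist','l2'); s=save('side','l2s')
```

```text
24.9667 [0.44829709 0.0012283  0.00468982] [ 1.79599673e+02 -1.12744166e-01 -1.03777994e+02] [ 1.66255827e-01 -7.85374109e+00 -2.36266172e+01  7.46428226e+01
 -1.29497583e-02 -7.60553094e+01] 0.0 [ 0.02107321 -0.03676679 -0.45033253] [-0.0355315  -0.00475066  0.0515695 ]
```

Call:
{"method": "play_rows", "body": {
  "steps": [
    [[0, 0, 0, 0], [0, 0, 0, 0], [0, 0, 0, 0], [0, 0, 0, 0], [0, 0, 0, 0]]
  ],
  "gripper": 0.02
}}

```text
time: 25.48
ee_pos: [0.4483, 0.0013, 0.0047]
tcp_rot: [179.6, -0.1, -103.8]
wrist_force: [0.3, 0.6, 0.2]
opening: 0.0197
grasp_force: 0.0
```

Run:
```python
from h import *
o=bot.get_obs();print(o['time'],o['ee_pos'],o['grasp_force'],o['opening'],o['wrist_force'],o['torque'])
```

```text
25.4833 [0.44826341 0.00126755 0.00467262] 0.0 0.019658601608566407 [0.31558705 0.55452783 0.18615444] [0.01406591 0.01640886 0.02410954]
```

Run:
```python
from h import *
f=load('l2'); s=load('l2s'); f2=save('wrist','l3')
a=cv2.resize(s['img'][120:220,210:330],None,fx=3.3,fy=3.3,interpolation=cv2.INTER_CUBIC)
b=cv2.resize(f['img'][100:300,155:355],None,fx=2,fy=2); b2=cv2.resize(f2['img'],None,fx=.39,fy=.39)
print(a.shape,b.shape,b2.shape)
r=np.zeros((560,800,3),np.uint8); r[:330,:396]=a; r[:400,400:800]=b; r[335:335+b2.shape[0],:b2.shape[1]]=b2
cv2.imwrite('pics/l2c.png',np.clip(r*1.4,0,255).astype(np.uint8))
for p in [(.446,-.002,.031),(.4483,.0013,.005),(.4483,.0013,.03)]: print(proj(f,p),proj(s,p))
```

```text
(330, 396, 3) (400, 400, 3) (150, 200, 3)
(np.float64(259.8815179386954), np.float64(232.2463948456077)) (np.float64(270.2212464399903), np.float64(185.507569315384))
(np.float64(256.12294632636696), np.float64(220.05482147622737)) (np.float64(270.6817511398013), np.float64(193.60169992099517))
(np.float64(256.83349997506724), np.float64(238.54949635674737)) (np.float64(270.92811301165193), np.float64(185.29691521259105))
```

View pics/l2c.png

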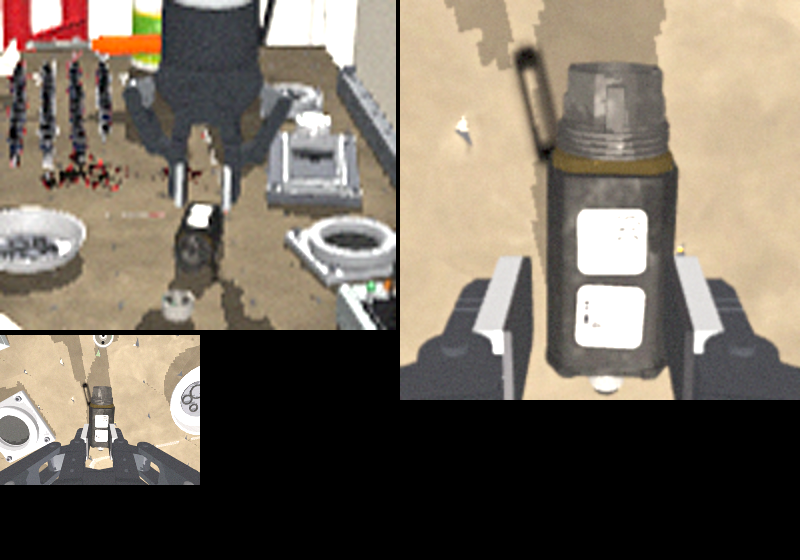

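The pictures show the real fingertips at z ≈ 0.040 while the TCP reads 0.005. At this opening the tips stand about 35 mm behind the TCP, so both earlier grasps closed above the flats. I go lower by about 22 mm, watching the force.

Call:
{"method": "play_rows", "body": {
  "steps": [
    [[0, 0, 0, 0], [0, 0, 0, 0], [0, 0, 0, 0], [0, 0, 0, 0], [0, 0, 0.005, 0]]
  ],
  "gripper": 0.052
}}

```text
time: 25.95
ee_pos: [0.4488, 0.0012, 0.0003]
tcp_rot: [179.7, -0.1, -103.8]
wrist_force: [-0.2, -0.0, -0.7]
opening: 0.0522
grasp_force: 0.0
```

Call:
{"method": "play_rows", "body": {
  "steps": [
    [[0, 0, 0.006, 0], [0, 0, 0.006, 0], [0, 0, 0.005, 0], [0, 0, 0, 0], [0, 0, 0, 0]]
  ]
}}

```text
time: 26.37
ee_pos: [0.4477, 0.0012, -0.0178]
tcp_rot: [179.5, -0.1, -103.8]
wrist_force: [0.0, -0.4, -0.1]
opening: 0.052
grasp_force: 0.0
```

Call:
{"method": "play_rows", "body": {
  "steps": [
    [[0, 0, 0, 0], [0, 0, 0, 0], [0, 0, 0, 0], [0, 0, 0, 0], [0, 0, 0, 0]]
  ],
  "gripper": 0.03
}}

```text
time: 26.78
ee_pos: [0.4484, 0.0012, -0.0169]
tcp_rot: [179.6, -0.1, -103.8]
wrist_force: [-1.3, 0.4, 4.8]
opening: 0.0311
grasp_force: 30.2
```

Run:
```python
from h import *
o=bot.get_obs();print(o['time'],o['ee_pos'],o['grasp_force'],o['opening'],o['wrist_force'],o['torque'])
```

```text
26.7833 [ 0.44844222  0.00124021 -0.01688394] 30.213456340134144 0.031149868150646534 [-1.27247144  0.38124597  4.75741574] [ 0.01413927  0.13496786 -0.02947269]
```

Proper grip: 31 mm, 30 N. I lift and move to look straight down on the gauge.

Call:
{"method": "play_rows", "body": {
  "steps": [
    [[0, 0, -0.01, 0], [0, 0, -0.025, 0], [0, 0, -0.035, 0], [0, 0, -0.035, 0], [0, 0, -0.035, 0]]
  ]
}}

```text
time: 27.2
ee_pos: [0.4486, 0.0013, 0.1247]
tcp_rot: [179.6, -0.1, -103.8]
wrist_force: [0.7, 0.1, -1.1]
opening: 0.0314
grasp_force: 30.0
```

Call:
{"method": "play_rows", "body": {
  "steps": [
    [[-0.0373, -0.0143, 0, 0], [-0.0373, -0.0143, 0, 0], [-0.0373, -0.0143, 0, 0], [-0.0373, -0.0143, 0, 0], [-0.0373, -0.0143, 0, 0]]
  ]
}}

```text
time: 27.62
ee_pos: [0.5638, 0.1671, 0.1223]
tcp_rot: [179.6, -0.1, -103.8]
wrist_force: [0.1, -1.0, -0.2]
opening: 0.0318
grasp_force: 30.0
```

Call:
{"method": "play_rows", "body": {
  "steps": [
    [[-0.0373, -0.0143, 0, 0], [0, 0, 0, 0], [0, 0, 0, 0], [0, 0, 0, 0], [0, 0, 0, 0]]
  ]
}}

```text
time: 28.03
ee_pos: [0.5854, 0.1974, 0.1223]
tcp_rot: [179.6, -0.1, -103.8]
wrist_force: [0.1, 0.3, -0.1]
opening: 0.0313
grasp_force: 30.1
```

Run:
```python
from h import *
o=bot.get_obs();print(o['time'],o['ee_pos'],o['tcp_rot'],o['q'],o['grasp_force'])
f=save('wrist','u1'); j=f['img'].astype(int)
sat=j[:,:,2]-j[:,:,0]
print(proj(f,[.567,.13,.01]))
m=((sat<8)&(j.min(2)>70)).astype(np.uint8); m[195:]=0
m=cv2.morphologyEx(m,cv2.MORPH_OPEN,np.ones((5,5)))
rect(f,m,.01,1500)
g=load('f2'); j=g['img'].astype(int); sat=j[:,:,2]-j[:,:,0]
m=((sat<8)&(j.min(2)>70)).astype(np.uint8); m[200:]=0; m=cv2.morphologyEx(m,cv2.MORPH_OPEN,np.ones((5,5)))
rect(g,m,.01,1500)
# white dial
j=f['img'].astype(int); m=(j.min(2)>190).astype(np.uint8); m[260:]=0; rect(f,m,.033,150)
```

```text
28.0333 [0.585407   0.19740502 0.1223055 ] [ 1.79617015e+02 -1.11771247e-01 -1.03816437e+02] [ 18.57706203  13.94325185  12.1417646   88.58178025   0.11079937
 -57.60649774] 30.086651109158993
(np.float64(256.63508080743463), np.float64(91.35419537022213))
px [153.  94.] n 5067 xy [650.3 119.9] size [ 21.9 164.9] ang 0.1
px [260.  95.] n 12289 xy [569.6 151.3] size [139.   84.7] ang 80.2
px [344.  21.] n 6442 xy [649.9  51.3] size [ 19.9 435.7] ang 0.0
px [78. 50.] n 2600 xy [581.1 326. ] size [65.7 63.2] ang 77.7
px [221.  77.] n 7809 xy [570.3 156.9] size [149.   85.3] ang 79.4
px [359.  96.] n 3920 xy [570.5 -14.6] size [83.  82.9] ang 14.0
px [470. 106.] n 3327 xy [ 581.5 -154. ] size [92.4 81.9] ang 6.9
px [34. 56.] n 3110 xy [716.9  68.5] size [61.2 58. ] ang 64.9
px [254.  35.] n 664 xy [559.9  90.8] size [ 8.4 39.6] ang 80.0
px [292.  88.] n 768 xy [539.7 146. ] size [109.6  14.7] ang 77.7
px [221.  77.] n 672 xy [596.6 120.5] size [79.4 16.2] ang 80.2
px [ 84. 204.] n 15044 xy [721.6 166.9] size [135.3 162. ] ang 76.0
px [188. 196.] n 301 xy [643.3 188.1] size [ 5.3 92.7] ang 0.1
px [253. 240.] n 1316 xy [598.4 248.5] size [32.6 33. ] ang 76.1
```

The gauge plate agrees in two views (149×85, origin (570.4,156.8), axis 80.1°), so the pocket centre is (567.7,141.0). I'll check the held part's axial offset.

Run:
```python
from h import *
f=load('l2')
# wrist view before grasp: connector end rim px(262.5,132.5), top face; tip px (258,292)
for z in (.026,.031): print('conn end',ray(f,262,133,z).round(4))
d=np.array([-.237,-.9716]); t=np.array([.4484,.0012])
for p,z in [((262,133),.028),((257,288),.03),((257,180),.031)]:
    print(p,(ray(f,*p,z)[:2]-t)@d*1000)
u=load('u1'); o=np.array([.5854,.1974]); 
for a in (47,49.5,52): print(a,proj(u,[*(o+d*a/1000),.139+.026]))
j=u['img']; print([ (r,j[r,250:264].max(1 if 0 else 1).mean().round()) for r in range(120,185,3)])
```

```text
conn end [ 0.4339 -0.0476  0.026 ]
conn end [ 0.434  -0.0482  0.031 ]
(262, 133) 51.083854138436465
(257, 288) -27.49212075155307
(257, 180) 29.7825979910847
47 (np.float64(257.6531552517653), np.float64(148.69668771088146))
49.5 (np.float64(257.66469702956425), np.float64(142.5017627337656))
52 (np.float64(257.67635325800507), np.float64(136.24540760675205))
[(120, np.float64(154.0)), (123, np.float64(154.0)), (126, np.float64(127.0)), (129, np.float64(131.0)), (132, np.float64(129.0)), (135, np.float64(62.0)), (138, np.float64(91.0)), (141, np.float64(88.0)), (144, np.float64(96.0)), (147, np.float64(107.0)), (150, np.float64(101.0)), (153, np.float64(112.0)), (156, np.float64(111.0)), (159, np.float64(115.0)), (162, np.float64(116.0)), (165, np.float64(114.0)), (168, np.float64(108.0)), (171, np.float64(104.0)), (174, np.float64(100.0)), (177, np.float64(83.0)), (180, np.float64(113.0)), (183, np.float64(120.0))]
```

Centre offset is about 5 mm, so the target TCP is (568.5,145.9) with yaw −100.

Call:
{"method": "play_rows", "body": {
  "steps": [
    [[0, 0, 0, -0.0667], [0.0268, 0.0039, 0, 0], [0.0268, 0.0039, 0, 0], [0, 0, 0.015, 0], [0, 0, 0.02, 0]]
  ]
}}

```text
time: 28.5
ee_pos: [0.5693, 0.1448, 0.0897]
tcp_rot: [179.9, 0.0, -100.1]
wrist_force: [0.5, 0.4, -2.3]
opening: 0.0313
grasp_force: 30.1
```

Call:
{"method": "play_rows", "body": {
  "steps": [
    [[0, 0, 0.02, 0], [0, 0, 0.02, 0], [0, 0, 0.015, 0], [0, 0, 0, 0], [0, 0, 0, 0]]
  ]
}}

```text
time: 28.92
ee_pos: [0.5676, 0.1459, 0.0323]
tcp_rot: [179.6, -0.1, -100.0]
wrist_force: [-0.4, 0.1, -0.6]
opening: 0.0314
grasp_force: 30.1
```

Run:
```python
from h import *
o=bot.get_obs();print(o['time'],o['ee_pos'],o['tcp_rot'],o['grasp_force'])
t=np.radians(o['tcp_rot'][2]); d=np.array([.5685,.1459])-o['ee_pos'][:2]
print('tx',d@[np.cos(t),np.sin(t)],'ty',d@[np.sin(t),-np.cos(t)])
```

```text
28.9167 [0.56761634 0.14586853 0.0323023 ] [ 1.79582964e+02 -9.37069087e-02 -1.00017802e+02] 30.11623777449131
tx -0.0001847049488724045 ty -0.000864709576667742
```

Aligned. Descend 36 mm to about −0.004, then creep.

Call:
{"method": "play_rows", "body": {
  "steps": [
    [[0, -0.0008, 0.012, 0], [0, 0, 0.012, 0], [0, 0, 0.008, 0], [0, 0, 0.004, 0], [0, 0, 0, 0]]
  ]
}}

```text
time: 29.33
ee_pos: [0.5679, 0.1464, -0.0057]
tcp_rot: [179.5, -0.1, -100.0]
wrist_force: [-0.2, -0.6, -0.6]
opening: 0.0316
grasp_force: 30.1
```

Call:
{"method": "play_rows", "body": {
  "steps": [
    [[0, 0, 0.001, 0], [0, 0, 0.001, 0], [0, 0, 0, 0], [0, 0, 0, 0], [0, 0, 0, 0]]
  ]
}}

```text
time: 29.75
ee_pos: [0.5689, 0.1467, -0.0059]
tcp_rot: [179.6, -0.1, -100.0]
wrist_force: [0.9, -0.4, 0.3]
opening: 0.0318
grasp_force: 30.1
```

Call:
{"method": "play_rows", "body": {
  "steps": [
    [[0, 0, 0.001, 0], [0, 0, 0, 0], [0, 0, 0, 0], [0, 0, 0, 0], [0, 0, 0, 0]]
  ]
}}

```text
time: 30.17
ee_pos: [0.569, 0.1467, -0.0068]
tcp_rot: [179.6, -0.1, -100.0]
wrist_force: [0.1, 0.6, 4.4]
opening: 0.0315
grasp_force: 30.6
```

Touched the floor at the predicted height. Release, lift and travel to the ring nut.

Call:
{"method": "play_rows", "body": {
  "steps": [
    [[0, 0, 0, 0], [0, 0, 0, 0], [0, 0, 0, 0], [0, 0, 0, 0], [0, 0, -0.005, 0]]
  ],
  "gripper": 0.05
}}

```text
time: 30.58
ee_pos: [0.568, 0.1463, -0.0032]
tcp_rot: [179.5, -0.1, -100.0]
wrist_force: [-1.0, 0.3, -0.6]
opening: 0.0501
grasp_force: 0.0
```

Call:
{"method": "play_rows", "body": {
  "steps": [
    [[0, 0, -0.02, 0], [0, 0, -0.03, 0], [0, 0, -0.03, 0], [0, 0, -0.03, 0], [0, 0, -0.03, 0]]
  ]
}}

```text
time: 31.0
ee_pos: [0.5695, 0.1465, 0.1396]
tcp_rot: [179.6, -0.1, -100.0]
wrist_force: [0.4, 0.5, -0.1]
opening: 0.0506
grasp_force: 0.0
```

```bash
python3 -c "
from h import *
save('wrist','v1');print(bot.get_obs()['ee_pos'])"
```

```text
[0.5713789  0.14701203 0.14616669]
```

Call:
{"method": "play_rows", "body": {
  "steps": [
    [[0.0366, 0.0116, 0, 0], [0.0366, 0.0116, 0, 0], [0.0366, 0.0116, 0, 0], [0.0366, 0.0116, 0, 0], [0.0366, 0.0116, 0, 0]]
  ]
}}

```text
time: 31.47
ee_pos: [0.4799, -0.0248, 0.1386]
tcp_rot: [179.6, -0.1, -99.9]
wrist_force: [0.3, -0.2, -0.4]
opening: 0.0502
grasp_force: 0.0
```

Call:
{"method": "play_rows", "body": {
  "steps": [
    [[0.0366, 0.0116, 0, 0], [0.0366, 0.0116, 0, 0], [0.0366, 0.0116, 0, 0], [0.0366, 0.0116, 0, 0], [0.0366, 0.0116, 0, 0]]
  ]
}}

```text
time: 31.88
ee_pos: [0.391, -0.1952, 0.1396]
tcp_rot: [179.6, -0.1, -99.9]
wrist_force: [0.5, -0.2, -0.6]
opening: 0.0499
grasp_force: 0.0
```

Call:
{"method": "play_rows", "body": {
  "steps": [
    [[0.0366, 0.0116, 0, 0], [0, 0, 0, 0], [0, 0, 0, 0], [0, 0, 0, 0], [0, 0, 0, 0]]
  ]
}}

```text
time: 32.3
ee_pos: [0.3749, -0.2271, 0.1394]
tcp_rot: [179.6, -0.1, -99.9]
wrist_force: [0.0, -0.9, -0.3]
opening: 0.0497
grasp_force: 0.0
```

Run:
```python
from h import *
o=bot.get_obs();print(o['time'],o['ee_pos'],o['tcp_rot'],o['q'])
f=save('wrist','n1'); j=f['img'].astype(int); sat=j[:,:,2]-j[:,:,0]
u,v=map(int,proj(f,[.362,-.296,.015])); print(u,v)
w=np.zeros(j.shape[:2],np.uint8); w[max(0,v-50):v+50,u-50:u+50]=1
m=((sat<14)&(j.max(2)<120)).astype(np.uint8)&w; m=cv2.morphologyEx(m,cv2.MORPH_CLOSE,np.ones((3,3)))
rect(f,m,.02,400); rect(f,m,.01,400)
# fixtures: nut seat ring from f1 (hull of flange) and holes
for n in ('f1','f2'):
    g=load(n); k=g['img'].astype(int); m=((k[:,:,2]-k[:,:,0]<8)&(k.min(2)>90)).astype(np.uint8); m[200:]=0
    m=cv2.morphologyEx(m,cv2.MORPH_OPEN,np.ones((5,5))); print(n); rect(g,m,.008,2500)
```

```text
32.3 [ 0.37490668 -0.22709834  0.13936759] [ 1.79601429e+02 -7.93114403e-02 -9.98903204e+01] [ -31.04577295  -10.6967612   -11.17627612   89.86357284   -0.21780781
 -111.15452459]
255 91
px [256.  88.] n 863 xy [ 361. -298.] size [37.8 36.5] ang 85.5
px [256.  88.] n 863 xy [ 360.8 -298.1] size [39.  37.7] ang 85.5
f1
px [448.  41.] n 8529 xy [ 621.4 -333.9] size [137.9  85. ] ang 81.1
px [172.  12.] n 5570 xy [652.2 -25. ] size [ 16.5 389.9] ang 0.1
px [293.  77.] n 3383 xy [ 581.5 -170. ] size [ 87.1 105.4] ang 5.8
px [172.  86.] n 3767 xy [570.6 -16.8] size [83.4 83.5] ang 14.0
px [43. 90.] n 5549 xy [566.8 134.5] size [102.5  84.3] ang 80.1
f2
px [351.  20.] n 4987 xy [652.   37.7] size [ 16.4 408.9] ang 0.0
px [220.  77.] n 7448 xy [570.2 157.2] size [149.4  85.4] ang 79.8
px [359.  96.] n 3777 xy [570.5 -15.1] size [83.4 83.3] ang 14.0
px [470. 106.] n 3259 xy [ 578.9 -155.4] size [87.6 82.3] ang 6.9
```

The nut is at (360.9,−298.0). The wrench end lies about 44 mm from it along +x, so I close the fingers along y (yaw −180).

Call:
{"method": "play_rows", "body": {
  "steps": [
    [[0.036, 0.0008, 0, 0], [0.036, 0.0008, 0, 0], [0, 0, 0, 0.1165], [0, 0, 0.008, 0.1165], [0, 0, 0.008, 0.1165]]
  ]
}}

```text
time: 32.77
ee_pos: [0.3611, -0.2982, 0.1233]
tcp_rot: [179.7, -0.2, -120.2]
wrist_force: [-0.4, -0.5, -0.3]
opening: 0.0501
grasp_force: 0.0
```

Call:
{"method": "play_rows", "body": {
  "steps": [
    [[0, 0, 0.008, 0.1165], [0, 0, 0.008, 0.1165], [0, 0, 0.008, 0.1165], [0, 0, 0.008, 0.1165], [0, 0, 0.008, 0.1165]]
  ]
}}

```text
time: 33.18
ee_pos: [0.3609, -0.2974, 0.083]
tcp_rot: [179.8, -0.4, -153.5]
wrist_force: [0.3, -0.0, -0.6]
opening: 0.0503
grasp_force: 0.0
```

Call:
{"method": "play_rows", "body": {
  "steps": [
    [[0, 0, 0.008, 0.1165], [0, 0, 0.008, 0.1165], [0, 0, 0.008, 0.1165], [0, 0, 0.008, 0.1165], [0, 0, 0, 0]]
  ],
  "gripper": 0.06
}}

```text
time: 33.6
ee_pos: [0.3599, -0.297, 0.0499]
tcp_rot: [179.9, -0.5, 179.8]
wrist_force: [0.4, 0.3, -0.2]
opening: 0.0601
grasp_force: 0.0
```

Run:
```python
from h import *
o=bot.get_obs();print(o['time'],o['ee_pos'],o['tcp_rot'],o['q'])
t=np.radians(o['tcp_rot'][2]); d=np.array([.3609,-.298])-o['ee_pos'][:2]
print('tx',d@[np.cos(t),np.sin(t)],'ty',d@[np.sin(t),-np.cos(t)])
g=load('w1') if 0 else None
f=load('n1'); j=f['img']; m=(j.min(2)>170).astype(np.uint8); m[:,:150]=0; rect(f,m,.005,150)
```

```text
33.6 [ 0.3599427  -0.29696833  0.04989581] [179.93167649  -0.51523172 179.77422298] [-39.3370541   -6.29423642 -17.17596205  79.56115827  -0.27200556
 -39.1099186 ]
tx -0.0009613607731524776 ty -0.0010278944985368332
px [487.  65.] n 287 xy [ 159.  -284.8] size [19.3 25. ] ang 39.2
px [180. 105.] n 1537 xy [ 432.9 -296.9] size [74.3 26.6] ang 18.3
px [348. 228.] n 3768 xy [ 291.5 -148. ] size [ 33.4 137.7] ang 34.3
```

Call:
{"method": "play_rows", "body": {
  "steps": [
    [[-0.001, -0.001, 0.015, 0], [0, 0, 0.02, 0], [0, 0, 0.02, 0], [0, 0, 0.013, 0], [0, 0, 0.008, 0]]
  ]
}}

```text
time: 34.02
ee_pos: [0.3603, -0.2984, -0.0258]
tcp_rot: [180.0, -0.5, -179.7]
wrist_force: [-0.3, 0.4, 0.2]
opening: 0.06
grasp_force: 0.0
```

Call:
{"method": "play_rows", "body": {
  "steps": [
    [[0, 0, 0, 0], [0, 0, 0, 0], [0, 0, 0, 0], [0, 0, 0, 0], [0, 0, 0, 0]]
  ],
  "gripper": 0.036,
  "squeeze": 25
}}

```text
time: 34.43
ee_pos: [0.3607, -0.2999, -0.0237]
tcp_rot: [-179.9, -0.4, 180.0]
wrist_force: [0.4, 0.3, -0.4]
opening: 0.0364
grasp_force: 22.1
```

Call:
{"method": "play_rows", "body": {
  "steps": [
    [[0, 0, 0, 0], [0, 0, 0, 0], [0, 0, 0, 0], [0, 0, 0, 0], [0, 0, 0, 0]]
  ]
}}

```text
time: 34.85
ee_pos: [0.3605, -0.2998, -0.0241]
tcp_rot: [-180.0, -0.4, 179.9]
wrist_force: [0.5, -0.9, 5.3]
opening: 0.0362
grasp_force: 23.0
```

Call:
{"method": "play_rows", "body": {
  "steps": [
    [[0, 0, -0.01, 0], [0, 0, -0.025, 0], [0, 0, -0.035, 0], [0, 0, -0.035, 0], [0, 0, -0.025, 0]]
  ],
  "gripper": 0.033
}}

```text
time: 35.27
ee_pos: [0.3612, -0.2996, 0.1087]
tcp_rot: [-179.9, -0.3, 179.9]
wrist_force: [0.2, -0.9, -0.6]
opening: 0.0363
grasp_force: 25.0
```

Call:
{"method": "play_rows", "body": {
  "steps": [
    [[-0.0233, 0.0316, 0, 0], [-0.0233, 0.0316, 0, 0], [-0.0233, 0.0316, 0, 0], [-0.0233, 0.0316, 0, 0], [-0.0233, 0.0316, 0, 0]]
  ]
}}

```text
time: 35.68
ee_pos: [0.4784, -0.14, 0.105]
tcp_rot: [-180.0, -0.4, 179.9]
wrist_force: [0.6, 0.1, 0.9]
opening: 0.0362
grasp_force: 25.0
```

Call:
{"method": "play_rows", "body": {
  "steps": [
    [[-0.0233, 0.0316, 0, 0], [-0.0233, 0.0316, 0, 0], [-0.0233, 0.0316, 0, 0], [-0.0233, 0.0316, 0, 0], [0, 0, 0, 0]]
  ]
}}

```text
time: 36.1
ee_pos: [0.5736, -0.0104, 0.1031]
tcp_rot: [179.9, -0.4, -179.8]
wrist_force: [0.3, -0.1, 0.3]
opening: 0.0364
grasp_force: 25.0
```

Run:
```python
from h import *
o=bot.get_obs();print(o['time'],o['ee_pos'],o['tcp_rot'],o['grasp_force'],o['opening'])
save('wrist','m1')
for n in ('f1','f2','t1','l1'):
    g=load(n); k=g['img'].astype(int); u,v=map(int,proj(g,[.5705,-.016,.018])); print(n,u,v)
    w=np.zeros(k.shape[:2],np.uint8); cv2.circle(w,(u,v),45,1,-1)
    m=(k.max(2)<100).astype(np.uint8)&w; m=cv2.morphologyEx(m,cv2.MORPH_OPEN,np.ones((3,3))); rect(g,m,.018,500)
```

```text
36.1 [ 0.57357529 -0.01040191  0.10305441] [ 179.94237572   -0.42601696 -179.80705603] 25.039889000327094 0.03643130551140464
f1 168 88
px [170.  88.] n 1216 xy [570.4 -17.6] size [43.9 41.9] ang 90.0
f2 362 98
px [361.  98.] n 1224 xy [570.8 -14.2] size [43.7 42.9] ang 11.4
t1 249 257
px [247. 254.] n 4533 xy [571.  -14.3] size [88.6 97.1] ang 6.0
l1 123 60
px [127.  61.] n 1957 xy [567.9 -15.4] size [43.  43.7] ang 1.4
```

Call:
{"method": "play_rows", "body": {
  "steps": [
    [[0.002, -0.004, 0, 0], [0, 0, 0.02, 0], [0, 0, 0.025, 0], [0, 0, 0.025, 0], [0, 0, 0.008, 0]]
  ]
}}

```text
time: 36.57
ee_pos: [0.5658, -0.021, 0.0227]
tcp_rot: [-180.0, -0.7, 179.8]
wrist_force: [-0.1, 0.2, -0.1]
opening: 0.0363
grasp_force: 25.0
```

Call:
{"method": "play_rows", "body": {
  "steps": [
    [[0, 0, 0, 0], [0, 0, 0, 0], [0, 0, 0, 0], [0, 0, 0, 0], [0, 0, 0, 0]]
  ]
}}

```text
time: 36.98
ee_pos: [0.5693, -0.0195, 0.0272]
tcp_rot: [-180.0, -0.3, 179.9]
wrist_force: [0.3, -0.4, -0.5]
opening: 0.0359
grasp_force: 25.0
```

Call:
{"method": "play_rows", "body": {
  "steps": [
    [[-0.0012, 0.0037, 0.01, 0], [0, 0, 0.012, 0], [0, 0, 0.008, 0], [0, 0, 0, 0], [0, 0, 0, 0]]
  ]
}}

```text
time: 37.4
ee_pos: [0.5687, -0.0156, -0.0054]
tcp_rot: [-180.0, -0.5, 180.0]
wrist_force: [-0.0, -0.1, 0.2]
opening: 0.0364
grasp_force: 25.0
```

Call:
{"method": "play_rows", "body": {
  "steps": [
    [[0, 0, 0.004, 0], [0, 0, 0.003, 0], [0, 0, 0.002, 0], [0, 0, 0, 0], [0, 0, 0, 0]]
  ]
}}

```text
time: 37.82
ee_pos: [0.5695, -0.0157, -0.0132]
tcp_rot: [-180.0, -0.4, 179.9]
wrist_force: [-0.5, -1.0, -0.2]
opening: 0.0365
grasp_force: 25.1
```

Call:
{"method": "play_rows", "body": {
  "steps": [
    [[0, 0, 0.001, 0], [0, 0, 0.0005, 0], [0, 0, 0, 0], [0, 0, 0, 0], [0, 0, 0, 0]]
  ]
}}

```text
time: 38.23
ee_pos: [0.5698, -0.0157, -0.014]
tcp_rot: [-180.0, -0.4, 179.9]
wrist_force: [-2.0, -0.5, 5.3]
opening: 0.0357
grasp_force: 26.0
```

Nut seated. Release, lift and go over the insert.

Call:
{"method": "play_rows", "body": {
  "steps": [
    [[0, 0, 0, 0], [0, 0, 0, 0], [0, 0, 0, 0], [0, 0, 0, 0], [0, 0, -0.005, 0]]
  ],
  "gripper": 0.055
}}

```text
time: 38.65
ee_pos: [0.5688, -0.0156, -0.0106]
tcp_rot: [-180.0, -0.5, 179.9]
wrist_force: [0.1, -0.6, 0.8]
opening: 0.0547
grasp_force: 0.0
```

Call:
{"method": "play_rows", "body": {
  "steps": [
    [[0, 0, -0.02, 0], [0, 0, -0.03, 0], [0, 0, -0.03, 0], [0, 0, -0.03, 0], [0, 0, -0.03, 0]]
  ]
}}

```text
time: 39.07
ee_pos: [0.5703, -0.0156, 0.1322]
tcp_rot: [-180.0, -0.4, 179.9]
wrist_force: [1.6, 0.2, -0.2]
opening: 0.055
grasp_force: 0.0
```

Call:
{"method": "play_rows", "body": {
  "steps": [
    [[0.027, -0.0295, 0, 0], [0.027, -0.0295, 0, 0], [0.027, -0.0295, 0, 0], [0, 0, 0, 0], [0, 0, 0, 0]]
  ]
}}

```text
time: 39.48
ee_pos: [0.4887, -0.1053, 0.1318]
tcp_rot: [-180.0, -0.3, 179.8]
wrist_force: [0.2, 0.6, 0.5]
opening: 0.0548
grasp_force: 0.0
```

Run:
```python
from h import *
o=bot.get_obs();print(o['time'],o['ee_pos'],o['tcp_rot'],o['q'])
f=save('wrist','i1'); s=save('side','i1s'); j=f['img'].astype(int)
u,v=map(int,proj(f,[.4187,-.104,.016])); print(u,v)
w=np.zeros(j.shape[:2],np.uint8); cv2.circle(w,(u,v),35,1,-1)
m=((j[:,:,2]-j[:,:,0]<20)&(j.min(2)>110)).astype(np.uint8)&w; rect(f,m,.016,100)
# insert seat from u1
g=load('u1'); k=g['img'].astype(int)
for n in ('u1','v1','f2'):
    g=load(n); k=g['img'].astype(int); u,v=map(int,proj(g,[.581,.326,.01])); print(n,u,v)
    w=np.zeros(k.shape[:2],np.uint8); cv2.circle(w,(u,v),70,1,-1)
    m=((k[:,:,2]-k[:,:,0]<8)&(k.min(2)>90)).astype(np.uint8)&w; m=cv2.morphologyEx(m,cv2.MORPH_OPEN,np.ones((5,5))); rect(g,m,.008,600)
    m=(k.max(2)<110).astype(np.uint8)&w; m=cv2.morphologyEx(m,cv2.MORPH_OPEN,np.ones((3,3))); rect(g,m,.017,200)
```

```text
39.4833 [ 0.48874428 -0.10528104  0.13178666] [-179.9695723    -0.34152594  179.77631942] [-12.0922063   -2.33986401  -4.42180657  88.24602458  -0.10001734
 -11.86833015]
256 89
px [257.  90.] n 282 xy [ 419.4 -103.4] size [23.3 23.2] ang 45.6
u1 289 296
px [255. 282.] n 628 xy [609.  303.2] size [34.  26.5] ang 76.0
px [297. 301.] n 10119 xy [584.7 327. ] size [139.  142.6] ang 41.7
v1 272 332
px [271. 321.] n 1763 xy [579.8 318.4] size [51.5 62.8] ang 79.8
px [281. 349.] n 7475 xy [580.3 319.7] size [133.2 146.2] ang 79.7
f2 77 50
px [78. 50.] n 2357 xy [581.2 327.2] size [66.1 63.5] ang 77.7
px [74. 49.] n 422 xy [581.3 326. ] size [24.3 26.3] ang 89.5
px [50. 88.] n 2224 xy [529.4 356.9] size [113.7  53.3] ang 76.6
```

The insert is at (419.4,−103.4) and 23.3 mm across. Descend in two stages.

Call:
{"method": "play_rows", "body": {
  "steps": [
    [[0.0346, 0.001, 0, 0], [0.0346, 0.001, 0, 0], [0, 0, 0.02, 0], [0, 0, 0.03, 0], [0, 0, 0.03, 0]]
  ],
  "gripper": 0.045
}}

```text
time: 40.0
ee_pos: [0.4209, -0.1013, 0.0514]
tcp_rot: [-180.0, -0.3, -180.0]
wrist_force: [1.5, 0.4, -0.5]
opening: 0.0447
grasp_force: 0.0
```

Call:
{"method": "play_rows", "body": {
  "steps": [
    [[0, 0, 0.02, 0], [0, 0, 0.015, 0], [0, 0, 0, 0], [0, 0, 0, 0], [0, 0, 0, 0]]
  ]
}}

```text
time: 40.42
ee_pos: [0.4203, -0.1017, 0.0175]
tcp_rot: [-180.0, -0.4, 180.0]
wrist_force: [0.3, 0.2, -0.0]
opening: 0.0452
grasp_force: 0.0
```

Call:
{"method": "play_rows", "body": {
  "steps": [
    [[0.001, -0.0017, 0.015, 0], [0, 0, 0.015, 0], [0, 0, 0.01, 0], [0, 0, 0.003, 0], [0, 0, 0, 0]]
  ]
}}

```text
time: 40.83
ee_pos: [0.4181, -0.1036, -0.0265]
tcp_rot: [-180.0, -0.4, 180.0]
wrist_force: [-0.5, -0.6, 0.1]
opening: 0.0449
grasp_force: 0.0
```

Call:
{"method": "play_rows", "body": {
  "steps": [
    [[0, 0, 0, 0], [0, 0, 0, 0], [0, 0, 0, 0], [0, 0, 0, 0], [0, 0, 0, 0]]
  ],
  "gripper": 0.018,
  "squeeze": 25
}}

```text
time: 41.25
ee_pos: [0.4188, -0.1039, -0.0255]
tcp_rot: [-180.0, -0.3, 179.9]
wrist_force: [-1.3, 0.8, 6.6]
opening: 0.0217
grasp_force: 24.5
```

Call:
{"method": "play_rows", "body": {
  "steps": [
    [[0, 0, 0, 0], [0, 0, 0, 0], [0, 0, 0, 0], [0, 0, 0, 0], [0, 0, 0, 0]]
  ]
}}

```text
time: 41.67
ee_pos: [0.4188, -0.1039, -0.0255]
tcp_rot: [-180.0, -0.3, 179.9]
wrist_force: [-0.9, 0.6, 6.1]
opening: 0.0216
grasp_force: 24.5
```

Call:
{"method": "play_rows", "body": {
  "steps": [
    [[0, 0, -0.01, 0], [0, 0, -0.025, 0], [0, 0, -0.035, 0], [0, 0, -0.035, 0], [0, 0, -0.025, 0]]
  ]
}}

```text
time: 42.08
ee_pos: [0.4195, -0.1038, 0.1071]
tcp_rot: [-179.9, -0.3, 179.9]
wrist_force: [1.2, -0.5, -0.0]
opening: 0.0214
grasp_force: 24.6
```

Call:
{"method": "play_rows", "body": {
  "steps": [
    [[-0.0162, 0.0361, 0, 0], [-0.0162, 0.0361, 0, 0], [-0.0162, 0.0361, 0, 0], [-0.0162, 0.0361, 0, 0], [-0.0162, 0.0361, 0, 0]]
  ]
}}

```text
time: 42.5
ee_pos: [0.5007, 0.0786, 0.1037]
tcp_rot: [-180.0, -0.4, 179.9]
wrist_force: [1.1, -1.7, 0.0]
opening: 0.0215
grasp_force: 24.6
```

Call:
{"method": "play_rows", "body": {
  "steps": [
    [[-0.0162, 0.0361, 0, 0], [-0.0162, 0.0361, 0, 0], [-0.0162, 0.0361, 0, 0], [-0.0162, 0.0361, 0, 0], [-0.0162, 0.0361, 0, 0]]
  ]
}}

```text
time: 42.92
ee_pos: [0.5818, 0.2592, 0.1028]
tcp_rot: [-180.0, -0.4, 180.0]
wrist_force: [0.2, -1.3, -0.7]
opening: 0.0215
grasp_force: 24.6
```

Call:
{"method": "play_rows", "body": {
  "steps": [
    [[0, 0, 0, 0.1208], [0, 0, 0, 0.1208], [0, 0, 0, 0.1208], [0, 0, 0, 0.1208], [0, 0, 0, 0.1208]]
  ]
}}

```text
time: 43.33
ee_pos: [0.5814, 0.2573, 0.1026]
tcp_rot: [-179.7, -0.3, 145.0]
wrist_force: [-0.5, -0.3, -0.3]
opening: 0.0214
grasp_force: 24.6
```

Call:
{"method": "play_rows", "body": {
  "steps": [
    [[0, 0, 0, 0.1208], [0, 0, 0, 0.1208], [0, 0, 0, 0.1208], [0, 0, 0, 0.1208], [0, 0, 0, 0.1208]]
  ]
}}

```text
time: 43.75
ee_pos: [0.5814, 0.2571, 0.1028]
tcp_rot: [-179.6, -0.1, 110.4]
wrist_force: [0.1, -0.2, -0.7]
opening: 0.0215
grasp_force: 24.6
```

Call:
{"method": "play_rows", "body": {
  "steps": [
    [[0, 0, 0, 0.1208], [0, 0, 0, 0.1208], [0, 0, 0, 0.1208], [0, 0, 0, 0], [0, 0, 0, 0]]
  ]
}}

```text
time: 44.17
ee_pos: [0.5814, 0.2572, 0.1026]
tcp_rot: [-179.6, 0.0, 90.2]
wrist_force: [-0.4, 0.3, -0.3]
opening: 0.0213
grasp_force: 24.6
```

Run:
```python
from h import *
o=bot.get_obs();print(o['time'],o['ee_pos'],o['tcp_rot'],o['q'],o['grasp_force'])
g=save('wrist','j1'); k=g['img'].astype(int)
u,v=map(int,proj(g,[.581,.3266,.012])); print(u,v)
w=np.zeros(k.shape[:2],np.uint8); cv2.circle(w,(u,v),75,1,-1)
m=((k[:,:,2]-k[:,:,0]<8)&(k.min(2)>90)).astype(np.uint8)&w; m=cv2.morphologyEx(m,cv2.MORPH_OPEN,np.ones((5,5))); rect(g,m,.008,1000)
w[:]=0; cv2.circle(w,(u,v),28,1,-1)
m=(k.max(2)<110).astype(np.uint8)&w; m=cv2.morphologyEx(m,cv2.MORPH_OPEN,np.ones((3,3))); rect(g,m,.012,200)
```

```text
44.1667 [0.58142271 0.25716655 0.1026016 ] [-1.79590512e+02  1.00309267e-02  9.01823866e+01] [ 23.78197074  16.42731281  12.98001455  86.93195927   0.15474249
 113.59910786] 24.619918117532507
252 89
px [254.  83.] n 5645 xy [581.6 329.2] size [63.3 63.3] ang 77.9
px [254.  85.] n 1135 xy [581.9 329.3] size [27.4 27.7] ang 0.2
```

The insert seat is 63×63 (given as 64) at (581.7,329.2).

Call:
{"method": "play_rows", "body": {
  "steps": [
    [[0.0363, 0.0003, 0, 0], [0.0363, 0, 0, 0], [0, 0, 0.02, 0], [0, 0, 0.025, 0], [0, 0, 0.02, 0]]
  ]
}}

```text
time: 44.63
ee_pos: [0.581, 0.3305, 0.0358]
tcp_rot: [-179.6, 0.0, 90.3]
wrist_force: [0.2, -0.4, -1.5]
opening: 0.0211
grasp_force: 24.7
```

Call:
{"method": "play_rows", "body": {
  "steps": [
    [[0, 0, 0.015, 0], [0, 0, 0.008, 0], [0, 0, 0, 0], [0, 0, 0, 0], [0, 0, 0, 0]]
  ]
}}

```text
time: 45.05
ee_pos: [0.5818, 0.3301, 0.0156]
tcp_rot: [-179.7, -0.0, 90.0]
wrist_force: [0.0, -0.1, 0.1]
opening: 0.0217
grasp_force: 24.7
```

Run:
```python
from h import *
o=bot.get_obs();print(o['time'],o['ee_pos'],o['tcp_rot'],o['wrist_force'])
```

```text
45.05 [0.58179597 0.33005581 0.01563751] [-1.79676879e+02 -3.81273130e-02  9.00136736e+01] [ 0.0014347  -0.07685857  0.06629898]
```

Aligned. Lower 0.0156 → −0.0155.

Call:
{"method": "play_rows", "body": {
  "steps": [
    [[0, 0, 0.01, 0], [0, 0, 0.01, 0], [0, 0, 0.006, 0], [0, 0, 0.0025, 0], [0, 0, 0, 0]]
  ]
}}

```text
time: 45.47
ee_pos: [0.5805, 0.3294, -0.015]
tcp_rot: [-179.5, 0.0, 90.0]
wrist_force: [-0.0, -0.1, -0.7]
opening: 0.0214
grasp_force: 24.7
```

Call:
{"method": "play_rows", "body": {
  "steps": [
    [[0, 0, 0.001, 0], [0, 0, 0.001, 0], [0, 0, 0.0005, 0], [0, 0, 0, 0], [0, 0, 0, 0]]
  ]
}}

```text
time: 45.88
ee_pos: [0.5809, 0.3297, -0.0154]
tcp_rot: [-179.6, 0.0, 90.0]
wrist_force: [-5.5, -3.3, 11.2]
opening: 0.0212
grasp_force: 25.9
```

Call:
{"method": "play_rows", "body": {
  "steps": [
    [[0, 0, 0.0005, 0], [0, 0, 0, 0], [0, 0, 0, 0], [0, 0, 0, 0], [0, 0, 0, 0]]
  ]
}}

```text
time: 46.3
ee_pos: [0.5809, 0.3297, -0.0155]
tcp_rot: [-179.6, -0.0, 90.0]
wrist_force: [-5.1, -3.8, 13.8]
opening: 0.0216
grasp_force: 26.2
```

Call:
{"method": "play_rows", "body": {
  "steps": [
    [[0, 0, 0, 0], [0, 0, 0, 0], [0, 0, 0, 0], [0, 0, 0, 0], [0, 0, -0.005, 0]]
  ],
  "gripper": 0.04
}}

```text
time: 46.72
ee_pos: [0.5802, 0.3294, -0.0137]
tcp_rot: [-179.5, 0.1, 90.0]
wrist_force: [-0.1, -0.6, -0.8]
opening: 0.0401
grasp_force: 0.0
```

Call:
{"method": "play_rows", "body": {
  "steps": [
    [[0, 0, -0.02, 0], [0, 0, -0.03, 0], [0, 0, -0.035, 0], [0, 0, -0.035, 0], [0, 0, -0.03, 0]]
  ]
}}

```text
time: 47.13
ee_pos: [0.582, 0.3298, 0.1405]
tcp_rot: [-179.7, -0.0, 90.0]
wrist_force: [1.4, 0.4, -0.7]
opening: 0.0402
grasp_force: 0.0
```

Call:
{"method": "play_rows", "body": {
  "steps": [
    [[-0.035, -0.015, 0, 0], [-0.035, -0.015, 0, 0], [0, 0, 0, 0], [0, 0, 0, 0], [0, 0, 0, 0]]
  ]
}}

```text
time: 47.55
ee_pos: [0.5522, 0.2599, 0.1383]
tcp_rot: [-179.6, -0.0, 89.9]
wrist_force: [0.5, -0.1, -0.4]
opening: 0.0399
grasp_force: 0.0
```

Run:
```python
from h import *
save('wrist','k1')
```

Call:
{"method": "play_rows", "body": {
  "steps": [
    [[-0.037, -0.015, 0, 0], [-0.037, -0.015, 0, 0], [-0.037, -0.015, 0, 0], [-0.037, -0.015, 0, 0], [-0.037, -0.015, 0, 0]]
  ]
}}

```text
time: 48.02
ee_pos: [0.4765, 0.0743, 0.1383]
tcp_rot: [-179.6, 0.0, 90.1]
wrist_force: [1.1, -1.3, 0.2]
opening: 0.0403
grasp_force: 0.0
```

Call:
{"method": "play_rows", "body": {
  "steps": [
    [[-0.037, -0.0, 0, 0], [-0.037, 0, 0, 0], [0, 0, 0, 0], [0, 0, 0, 0], [0, 0, 0, 0]]
  ]
}}

```text
time: 48.43
ee_pos: [0.4773, 0.0013, 0.1385]
tcp_rot: [-179.6, -0.0, 90.0]
wrist_force: [-0.3, 1.0, 0.1]
opening: 0.0399
grasp_force: 0.0
```

Run:
```python
from h import *
o=bot.get_obs();print(o['time'],o['ee_pos'],o['tcp_rot'],o['q'])
k=save('wrist','k2'); s=save('side','k2s'); a=load('k1')
def crop(c,p,r,sz):
    u,v=map(int,proj(c,p)); print(u,v); u=min(max(u,r),511-r); v=min(max(v,r),383-r)
    return cv2.resize(c['img'][v-r:v+r,u-r:u+r],(sz,sz),interpolation=cv2.INTER_CUBIC)
t=[crop(a,(.5817,.329,.015),60,260),crop(k,(.57,.15,.02),75,260),crop(k,(.5705,-.016,.02),60,260),crop(s,(.5817,-.177,.06),40,260),crop(s,(.57,.14,.02),50,260),crop(s,(.57,-.016,.02),35,260)]
cv2.imwrite('pics/fin.png',np.vstack([np.hstack(t[:3]),np.hstack(t[3:])]))
```

```text
48.4333 [0.47732847 0.00132172 0.13850247] [-1.79582478e+02 -3.48930365e-03  8.99545646e+01] [ 1.55322642e-01 -5.28765745e+00 -6.47103877e+00  8.92341262e+01
  4.95212563e-03  9.02007273e+01]
287 89
372 -16
355 188
338 205
305 167
316 190
```

View pics/fin.png

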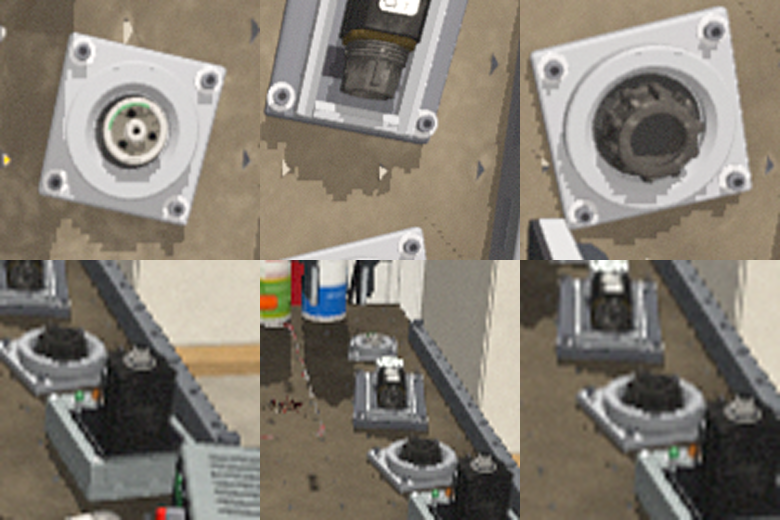

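The final pictures show all four parts seated: the insert centred in its seat, the solenoid in the cradle with its connector clear of the end wall, the nut in its ring, and the upright solenoid squared in the socket. The gripper is clear of everything, so I hand in.

```bash
python3 -c "
from workcell import bot
print(bot.job_done())"
```

```text
the job is handed in; nothing more can be done
None
```

All four parts are seated in their fixtures, released and checked in the final pictures, and the job was handed in at about 48 s of the 112 s limit; the hand-in returned no verdict.

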